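Sort bridge blanks into a drilling jig and index it under the pointer

ROBOT

A 6-joint arm with a two-finger parallel gripper is mounted at the origin on the work surface. World frame = base frame: x ahead of the robot, y to its left, z up, the work surface at z = 0. Lengths are in m, angles in rad, forces in N, time in s.
With the tool pointing down it reaches from about 0.25 to 0.775 m from the base axis. Payload 4 kg.
Tool frame: the origin (TCP) lies between the finger pads, 19 mm behind the fingertips; this is the grasp point; z points along the fingers, y is the line along which they close (so a half turn about z gives the same grasp; the last joint's range is limited). The gripper opens to 94 mm and grips with 3 to 60 N. Pads are 16 mm wide; open, the fingers measure 119 mm over their backs; the gripper's body (75 mm by 177 mm) begins 78 mm behind the grasp point.
Start: joints at [-1.376, 0.087, 1.371, -0, 1.684, -0.103], TCP at [0.161, -0.526, 0.224] pointing down, gripper open.
Joint ranges: [-3.1, 3.1], [-0.76, 2.03], [0.27, 2.55], [-1.08, 4.22], [0.17, 2.65], [-2.57, 2.57]. Speed limits (rad/s): [2.79, 2.79, 3.14, 3.14, 3.14, 3.14].

INTERFACE

Orientations are given as [roll, pitch, yaw] about the fixed x, y, z axes, in that order (R = Rz(yaw) Ry(pitch) Rx(roll)).
In Python, from bench import robot, snapshot, close_job, spotter gives the robot as it stands. The module is installed in compiled form; this text tells all that it offers.
- The arm moves only by the tool servo_tool, never from a script. Its argument "commands" is one flat list of numbers, 7 for each row, row after row: the shift along the tool's x, y, z in m, then the turn, a rotation vector about the tool's x, y, z in degrees, then the finger opening in m, from 0 to 0.094. In form: [x, y, z, ax, ay, az, grip, x, y, z, ax, ay, az, grip, ...]. A call has 1 to 10 rows; each row is the pose to reach, as a shift and turn from the pose commanded when the call began, along the tool's axes at that moment; what a row does not reach only later rows make up. A row lasts 1/8 s, in which the tool goes at most 62.5 mm and 10.7 degrees, less where a joint would pass 70% of its speed; a pose out of reach is approached as far as the arm can. A call with a gripper value outside its range is refused whole. The fingers move at their own pace and stop on an object; the grip force is fixed at half the most. Time passes only in rows, so rows that repeat a pose let the fingers close. It gives the time, the measured TCP pose, the force, the opening and the grip force at its end, in the units of the state.
- robot.get_obs(): the state, without advancing time (a new reading comes with each control period).
- snapshot(name): name is "scene" or "top"; returns a dict with "img" (480x640x3 uint8, blue, green, red), "camera_matrix" (3x3 intrinsics, pixels), "k1" (the pictures are not rectified: a ray, as slopes to the right and down, at radius r is drawn at 1 + k1 r^2 times it, then the intrinsics apply), "extrinsics" (4x4, takes a point from camera to world coordinates). Camera axes: x right, y down, z forward; pixel columns grow to the right and rows downward; lengths in m; the calibration is good to about 2 mm. A picture is of the moment at which its call begins. There is no depth.
- close_job(): hands the job in; it is judged then, once.
Trained networks look in a picture, given as the dict that the camera call returned (one of the last four; its "shot" number tells which), for a name from the list of things; names that differ only in an ending like _2 or _b are one class to them, and where a whole thing is asked for, a point or a joint stands for the part that bears it (a point fixed in the world has none). Each returns a list of dicts, best first, with "conf" (0 to 1); they miss things now and then, are a little off and sometimes report something else, mostly with a low value. They report only what shows in the picture. A call takes as long as a camera call.
- spotter.trace(name, picture): "region" (480x640 bool, what is visible of it) and "box" ([left, top, width, height] in pixels, round what is visible of it).
The state is a dict: "time": time; "joint_positions": joint angles; "qvel": joint speeds; "joint_torque": joint torques, N m; "tool_pos": TCP position; "ee_rot": TCP orientation; "wrist_force": force on the tool from outside, world axes, zero at the start; "wrist_torque": the same for the moment, N m; "width": finger opening in m; "finger_force": force on a finger pad.
Only numpy, scipy, OpenCV 4.12 (cv2) and the standard library are available. Lean on these libraries where they do the work, as an engineer would, in place of code of your own. Each camera call takes 0.05 s, during which the arm holds its last target. There are 200 camera calls.

TASK

Load the sliding drilling jig: lay every bridge blank flat and crosswise in the row that matches its length (narrowest row for the shortest). Then, holding the jig by its knob, bring the brass studs under the stand's fixed pointer one after another - short row, then middle, then long - letting the stud rest centred under the tip for two seconds each time, and finally slide the jig fully home, to the near and left stops, with all blanks still in their rows. Leave everything else on the bench where it is.

Things in the scene. Friction and masses are not known exactly. Their poses are not given: they have to be found in the camera images.
- short_a: short bridge blank: pale square hardwood stick 36 x 20 x 20 mm, 10 to 35 g, lying flat on the bench, may be absent (None). Origin at its centre, x axis along its length. All blanks have the same section; they come in three lengths: 36, 50 and 64 mm, at most two of each.
- middle_a: middle bridge blank: pale square hardwood stick 50 x 20 x 20 mm, 10 to 35 g, lying flat on the bench, may be absent (None). Origin at its centre, x axis along its length. All blanks have the same section; they come in three lengths: 36, 50 and 64 mm, at most two of each.
- long_a: long bridge blank: pale square hardwood stick 64 x 20 x 20 mm, 10 to 35 g, lying flat on the bench, may be absent (None). Origin at its centre, x axis along its length. All blanks have the same section; they come in three lengths: 36, 50 and 64 mm, at most two of each.
- short_b: short bridge blank: pale square hardwood stick 36 x 20 x 20 mm, 10 to 35 g, lying flat on the bench, may be absent (None). Origin at its centre, x axis along its length. All blanks have the same section; they come in three lengths: 36, 50 and 64 mm, at most two of each.
- middle_b: middle bridge blank: pale square hardwood stick 50 x 20 x 20 mm, 10 to 35 g, lying flat on the bench, may be absent (None). Origin at its centre, x axis along its length. All blanks have the same section; they come in three lengths: 36, 50 and 64 mm, at most two of each.
- long_b: long bridge blank: pale square hardwood stick 64 x 20 x 20 mm, 10 to 35 g, lying flat on the bench, may be absent (None). Origin at its centre, x axis along its length. All blanks have the same section; they come in three lengths: 36, 50 and 64 mm, at most two of each.
- row_short (a point): centre of the floor of the short row of the jig tray, the rightmost (-y) and narrowest: an open-topped channel, 160 mm long along this point's x, 46 mm wide along its y, walls 10 mm high and 6 mm thick, for 36 mm blanks lying crosswise (along y). Floor 40 mm above the bench. Two blanks fit comfortably 34 mm either side of this point along x, leaving room for fingers. Moves with the tray.
- mark_short (a point): top centre of the brass stud (12 mm across) of the short row, on the tray's broad far lip, 51 mm above the bench, in line with the row; the three studs are staggered. Moves with the tray.
- row_middle (a point): centre of the floor of the middle row of the jig tray, the middle one: an open-topped channel, 160 mm long along this point's x, 60 mm wide along its y, walls 10 mm high and 6 mm thick, for 50 mm blanks lying crosswise (along y). Floor 40 mm above the bench. Two blanks fit comfortably 34 mm either side of this point along x, leaving room for fingers. Moves with the tray.
- mark_middle (a point): top centre of the brass stud (12 mm across) of the middle row, on the tray's broad far lip, 51 mm above the bench, in line with the row; the three studs are staggered. Moves with the tray.
- row_long (a point): centre of the floor of the long row of the jig tray, the leftmost (+y) and widest: an open-topped channel, 160 mm long along this point's x, 74 mm wide along its y, walls 10 mm high and 6 mm thick, for 64 mm blanks lying crosswise (along y). Floor 40 mm above the bench. Two blanks fit comfortably 34 mm either side of this point along x, leaving room for fingers. Moves with the tray.
- mark_long (a point): top centre of the brass stud (12 mm across) of the long row, on the tray's broad far lip, 51 mm above the bench, in line with the row; the three studs are staggered. Moves with the tray.
- knob (a point): grip point (TCP height, 72 mm above the bench) on the black upright knob on the tray's left side: cylinder 26 mm in diameter, from 40 to 90 mm above the bench. Hold it and move it level to slide the tray in both directions at once; each slide drags with about 2.5 N and stays where left. The tray cannot turn.
- pointer_tip (a point): tip of the fixed downward pointer of the green drill stand, 66 mm above the bench, 15 mm above the studs. Its rod (10 mm) hangs from an arm 135 to 165 mm above the bench that comes from a column 120 mm beyond (+x) and 80 mm to the right (-y) of the tip, 185 mm high; keep the hand clear of it.
- x_slide (a joint): lower slide of the jig: 0 at its near stop (home), up to 0.11 m as the tray moves away from the robot along row x
- y_slide (a joint): upper slide of the jig: 0 at its left stop (home), up to 0.18 m as the tray moves to the right along minus row y
- wax_tin: bystander, to be left alone: small round metal wax tin, 36 mm across, 30 mm high, standing among the blanks
- glue_pot: bystander, to be left alone: brass-coloured open glue pot, 110 mm across, 50 mm high, to the right
- varnish_jar: bystander, to be left alone: amber jar, 60 mm across, 90 mm high, to the left of the jig
- brush: bystander, to be left alone: brush lying at the near right
- mallet: bystander, to be left alone: hammer lying to the left of the jig
- oilstone: bystander, to be left alone: red-brown sharpening stone, 40 x 130 x 28 mm, at the far right
- oil_can: bystander, to be left alone: red can, 50 mm across, 100 mm high, to the left of the jig

How it is judged:
By the outcome, as a careful person would: the job done as asked, in the order asked, and still so for the second after the job is handed in, with the robot touching nothing.
Of short_a, middle_a, long_a, short_b, middle_b, long_b only 5 to 6 are there at a start; the rules pass over those that are not, and their reading is None.
At some moment in a run one of short_a, middle_a, long_a, short_b, middle_b, long_b may be knocked a few centimetres aside while the robot is not near it.
Once in a run the grip may slacken for a moment while it holds something.
It also fails if it takes over 208 s, if anything falls off the work surface, if the arm or the gripper's body presses on something with over 40 N, if the wrist force passes 120 N, or if a joint passes its speed limit or range.

## Working session

There is one attempt and no reset: what is moved stays moved. The work goes in short steps, Python scripts to look and compute and a tool call to move; the robot and the scene stay as the last step left them, time stands still between calls to the robot, and variables do not carry over. Pictures are saved under pics/ and viewed, at most 14 in all, crops included, and the job is handed in when it is done.

Besides the shell and the picture viewer there is one more tool, called after ">>>" as a command line: name --argument value ..., lists and objects as JSON in quotes. servo_tool: Moves the arm, as the interface text tells. Its arguments: {"type":"object","properties":{"commands":{"type":"array","items":{"type":"number"}}},"required":["commands"]}

```bash
mkdir -p pics; cat > h.py <<'E'
import numpy as np, cv2
from bench import robot, snapshot, close_job, spotter
def ray(s,px):
    K=np.array(s["camera_matrix"]);E=np.array(s["extrinsics"])
    d=cv2.undistortPoints(np.array(px,float).reshape(-1,1,2),K,np.array([s["k1"],0,0,0,0.]))[:,0]
    v=np.c_[d,np.ones(len(d))]@E[:3,:3].T
    return E[:3,3],v
def at_z(s,px,z):
    o,v=ray(s,px); return o+v*((z-o[2])/v[:,2])[:,None]
def proj(s,P):
    E=np.array(s["extrinsics"]);P=np.atleast_2d(P)
    c=(P-E[:3,3])@E[:3,:3]
    d=c[:,:2]/c[:,2:]; r2=(d**2).sum(1,keepdims=True); d=d*(1+s["k1"]*r2)
    K=np.array(s["camera_matrix"]); return d@K[:2,:2].T+K[:2,2]
E
python3 - <<'E'
from h import *
o=robot.get_obs(); print({k:np.round(v,3) for k,v in o.items()})
for n in("scene","top"):
    s=snapshot(n); cv2.imwrite(f"pics/{n}0.png",s["img"]); print(n,s["camera_matrix"],s["k1"],np.round(s["extrinsics"],3))
    for t in("short_a","middle_a","long_a","knob","row_short","mark_short","pointer_tip","wax_tin","varnish_jar","oil_can"):
        try:
            for d in spotter.trace(t,s)[:3]:
                m=cv2.minAreaRect(np.argwhere(d["region"])[:,::-1].astype(np.float32)); print(t,round(d["conf"],2),d["box"],np.round(m[0],1),np.round(m[1],1),round(m[2],1))
        except Exception as e: print(t,e)
E
```

```text
{'time': np.float64(0.0), 'joint_positions': array([-1.376,  0.088,  1.372,  0.   ,  1.684, -0.103]), 'qvel': array([-0.003,  0.001,  0.   , -0.002,  0.001,  0.001]), 'joint_torque': array([ 1.0000e-03, -3.4018e+01, -3.0243e+01,  7.2000e-02,  3.3000e-02,
       -0.0000e+00]), 'tool_pos': array([ 0.161, -0.525,  0.223]), 'ee_rot': array([-3.139, -0.   ,  0.298]), 'wrist_force': array([0.079, 0.144, 0.074]), 'wrist_torque': array([-0.04 ,  0.002, -0.047]), 'finger_force': np.float64(0.0), 'width': np.float64(0.094)}
scene [[574.10363229   0.         323.22416596]
 [  0.         574.10363229 232.17580917]
 [  0.           0.           1.        ]] -0.07457393075919037 [[ 0.858  0.298 -0.419  1.097]
 [ 0.514 -0.464  0.722 -0.988]
 [ 0.021 -0.835 -0.551  0.826]
 [ 0.     0.     0.     1.   ]]
short_a 0.67 [203.1, 312.1, 16.3, 12.2] [211.5 316.5] [11. 17.] 90.0
short_a 0.64 [279.4, 284.0, 19.2, 16.4] [289.7 294.6] [18.8 13. ] 26.6
middle_a 0.66 [317.4, 179.0, 107.4, 72.2] [370.2 218.8] [77.2 79.4] 42.2
middle_a 0.57 [276.9, 351.7, 54.9, 59.3] [302.8 382.7] [25.9 69. ] 40.4
middle_a 0.48 [2
[... 1860 characters left out ...]
384.8, 187.1, 13.9, 24.9] [392.8 199.9] [ 8.1 25.4] 16.7
knob 0.94 [199.9, 182.5, 101.6, 90.1] [249.7 227.2] [87.4 99.3] 87.4
knob 0.24 [451.0, 281.0, 69.7, 55.9] [482.9 310. ] [17.5 77.6] 54.9
row_short 0.64 [202.2, 184.0, 96.8, 88.1] [249.2 227.6] [85.7 98.7] 86.6
mark_short 0.66 [379.3, 263.7, 18.4, 19.1] [388.6 273.7] [ 9.8 20.6] 18.4
pointer_tip 0.76 [266.7, 104.7, 65.7, 65.3] [294.1 132.1] [51.3 81.2] 63.9
wax_tin 0.34 [501.6, 184.3, 67.5, 46.1] [533.5 206.6] [42.3 66.5] 84.8
varnish_jar 0.59 [127.0, 302.8, 38.2, 23.0] [147.5 312. ] [24. 33.] 90.0
varnish_jar 0.27 [386.5, 187.8, 10.7, 25.6] [392.7 200.3] [ 8.7 26. ] 17.1
oil_can 0.91 [102.7, 288.3, 33.7, 21.7] [119. 299.] [34. 20.] 0.0
```

```bash
python3 - <<'E'
import cv2
a=cv2.imread("pics/top0.png"); cv2.imwrite("pics/t0c.png",cv2.resize(a[90:340,170:500],(792,600),interpolation=3))
a=cv2.imread("pics/scene0.png"); cv2.imwrite("pics/s0c.png",cv2.resize(a[140:410,180:500],None,fx=2.2,fy=2.2,interpolation=3))
E
```

```text
(no output)
```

View pics/t0c.png

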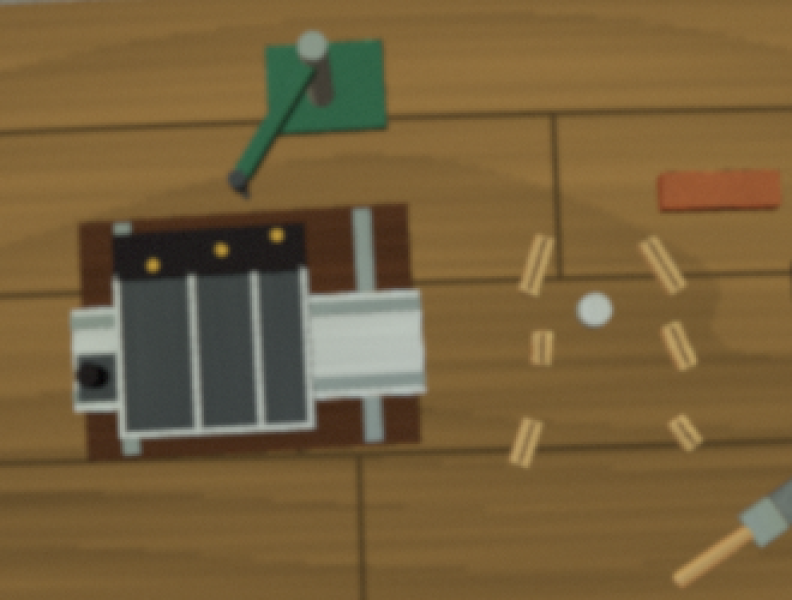

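View pics/s0c.png

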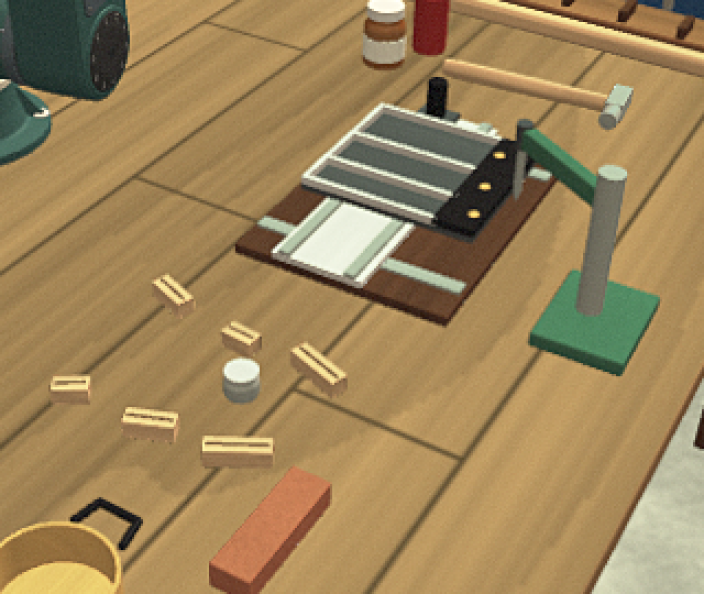

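```bash
cat > fit.py <<'E'
from h import *
from scipy.optimize import minimize
def tri(ss,pp):
    A=np.zeros((3,3));b=np.zeros(3)
    for s,p in zip(ss,pp):
        o,v=ray(s,[p]);v=v[0]/np.linalg.norm(v);M=np.eye(3)-np.outer(v,v);A+=M;b+=M@o
    return np.linalg.solve(A,b)
def blob(img,px,r,f):
    x,y=[int(round(c)) for c in px];m=np.zeros(img.shape[:2],bool)
    x0,y0=max(x-r,0),max(y-r,0)
    m[y0:y+r+1,x0:x+r+1]=f(img[y0:y+r+1,x0:x+r+1].astype(int))
    n,l,st,c=cv2.connectedComponentsWithStats(m.astype(np.uint8),connectivity=8)
    if n<2: return None,None
    k=1+np.argmin([np.hypot(*(c[i]-px))-st[i,4]**.5 for i in range(1,n)])
    return l==k,c[k]
def box(p,L,z):
    x,y,a=p;c,s=np.cos(a),np.sin(a)
    P=np.array([[i*L/2,j*.01,k*.01] for i in(-1,1) for j in(-1,1) for k in(-1,1)])
    return P@np.array([[c,s,0],[-s,c,0],[0,0,1]])+[x,y,z]
def sil(s,P,w):
    x0,y0,n=w;S=4
    h=cv2.convexHull(((proj(s,P)+.5-[x0,y0])*S*16-8).astype(np.float32))
    im=np.zeros((n*S,n*S),np.uint8);cv2.fillConvexPoly(im,np.round(h).astype(np.int32),255,shift=4)
    return cv2.resize(im,(n,n),interpolation=cv2.INTER_AREA)/255.
def fit(ss,ms,L,p0,z,free=False):
    W=[]
    for s,m in zip(ss,ms):
        c=np.argwhere(m).mean(0)[::-1].astype(int);W.append((c[0]-24,c[1]-24,48))
    def cost(q):
        P=box(q[:3],L,q[3]*1 if free else z)
        return sum(np.abs(sil(s,P,w)-m[w[1]:w[1]+48,w[0]:w[0]+48]).sum()/m.sum() for s,m,w in zip(ss,ms,W))
    q0=np.r_[p0,z] if free else np.array(p0)
    D=np.diag([.006,.006,.25,.006][:len(q0)])
    r=minimize(cost,q0,method="Nelder-Mead",options=dict(initial_simplex=np.vstack([q0,q0+D]),xatol=1e-4,fatol=1e-4,maxiter=300))
    return r.x,r.fun
E
cat > m1.py <<'E'
from fit import *
T=snapshot("top");S=snapshot("scene");ss=[T,S]
t=lambda u,v:np.array([170+u/2.4,90+v/2.4]);sc=lambda u,v:np.array([180+u/2.2,140+v/2.2])
B=[("s1",t(541,347),sc(241,335)),("s2",t(685,432),sc(71,388)),("m1",t(526,442),sc(174,294)),("m2",t(679,345),sc(150,424)),("l1",t(537,265),sc(320,367)),("l2",t(662,265),sc(238,450))]
for n,p,q in B: print(n,T["img"][int(p[1])-1:int(p[1])+2,int(p[0])-4:int(p[0])+5:2].tolist()[1], T["img"][int(p[1]),int(p[0])+14])
pale=lambda a:(a[...,1]>135)&(a[...,0]>70)
for n,p,q in B:
    ms=[]
    for s,c in((T,p),(S,q)):
        f=(lambda a:(a[...,2]>165)&(a[...,0]>85)) if s is T else (lambda a:(a[...,2]>150)&(a[...,0]>90))
        m,_=blob(s["img"],c,17 if s is T else 22,f); 
        m=cv2.morphologyEx(m.astype(np.uint8),cv2.MORPH_CLOSE,np.ones((3,3))); ms.append(m)
    r=cv2.minAreaRect(np.argwhere(ms[0])[:,::-1].astype(np.float32))
    print(n,[m.sum() for m in ms],np.round(r[1],1))
    g=at_z(T,[p],.01)[0]; best=[]
    for L in(.036,.05,.064):
        for a in(0,np.pi/4,np.pi/2,-np.pi/4):
            x,f=fit([T],ms[:1],L,[g[0],g[1],a],.01);best.append((f,L,x))
    best.sort(key=lambda b:b[0]);f,L,x=best[0]
    x2,f2=fit(ss,ms,L,x,.01); x3,f3=fit(ss,ms,L,x2,.012,True)
    print("  ",L,round(f,3),[ (round(b[0],2),b[1]) for b in best[1:] if b[1]!=L][:1],np.round(x,4),"both",np.round(x2,4),round(f2,3),"z",np.round(x3,4),round(f3,3))
br=lambda a:(a[...,2]-a[...,0]>60)
for n,p,q in(("long",t(153,265),sc(499,155)),("mid",t(221,250),sc(485,187)),("short",t(277,235),sc(474,214))):
    c=[blob(T["img"],p,4,br)[1],blob(S["img"],q,4,br)[1]]
    print(n,c,np.round(tri(ss,c),4),np.round(at_z(T,[c[0]],.051),4),np.round(at_z(S,[c[1]],.051),4))
print("tip",np.round(tri(ss,[t(243,195),sc(518,198)]),4),at_z(S,[sc(518,198)],.066))
print("knobtop",np.round(at_z(T,[t(93,374)],.09),4),at_z(S,[sc(437,82)],.09))
for u in((117,278),(121,437),(315,428),(306,268)): print("corner",np.round(at_z(T,[t(*u)],.05),4))
E
python3 m1.py
```

```text
s1 [[66, 112, 148], [91, 144, 173], [72, 115, 142], [88, 142, 171], [84, 139, 170]] [ 51  96 124]
s2 [[81, 131, 160], [90, 143, 171], [71, 115, 141], [83, 135, 163], [92, 149, 177]] [ 47  87 112]
m1 [[93, 146, 176], [95, 149, 178], [77, 121, 149], [94, 149, 180], [75, 123, 151]] [ 49  88 114]
m2 [[84, 136, 170], [98, 158, 185], [78, 124, 152], [85, 137, 166], [86, 142, 170]] [ 50  92 119]
l1 [[80, 129, 162], [94, 150, 178], [73, 117, 144], [90, 145, 173], [84, 137, 165]] [ 56 100 129]
l2 [[73, 121, 158], [91, 148, 178], [82, 132, 161], [79, 129, 158], [94, 150, 178]] [ 54  97 126]
s1 [np.uint64(31), np.uint64(124)] [12.  2.]
   0.036 3.065 [(np.float64(4.44), 0.05)] [ 0.538  -0.1772  2.4337] both [ 0.5372 -0.1735  2.3321] 4.207 z [ 0.537  -0.1739  2.3517  0.0189] 4.145
s2 [np.uint64(72), np.uint64(143)] [12.4  6.6]
   0.036 0.938 [(np.float64(1.62), 0.05)] [ 0.4452 -0.3253  0.7559] both [ 0.4441 -0.3218  0.6305] 1.799 z [ 0.445  -0.3225  0.7485  0.0134] 1.729
m1 [np.uint64(39), np.uint64(132)] [ 1.9 17.1]
   0.036 2.397 [(np.float64(3.5), 0.05)] [ 0.4359 -0.1584 -0.818 ] both [ 0.437
[... 643 characters left out ...]
098
long [array([233.17391304, 200.        ]), array([406.66666667, 210.06666667])] [0.6362 0.2369 0.0507] [[0.6355 0.2365 0.051 ]] [[0.6368 0.2369 0.051 ]]
mid [array([261.65384615, 193.65384615]), array([400.        , 224.28571429])] [0.65   0.1644 0.0502] [[0.6493 0.1639 0.051 ]] [[0.651  0.1638 0.051 ]]
short [array([285. , 187.5]), array([395.   , 236.875])] [0.6637 0.105  0.0505] [[0.663  0.1046 0.051 ]] [[0.6646 0.1048 0.051 ]]
tip [0.7027 0.1369 0.0668] [[0.70246103 0.13834254 0.066     ]]
knobtop [[0.5191 0.2909 0.09  ]] [[0.5236725  0.29343866 0.09      ]]
corner [[0.6221 0.2738 0.05  ]]
corner [[0.4548 0.272  0.05  ]]
corner [[0.4589 0.0688 0.05  ]]
corner [[0.6262 0.074  0.05  ]]
```

```bash
cat > m2.py <<'E'
from fit import *
def mask(s,c,r):
    x,y=[int(round(v)) for v in c];img=cv2.GaussianBlur(s["img"],(0,0),.5).astype(int)
    w=img[y-r:y+r+1,x-r:x+r+1].reshape(-1,3);med=np.median(w,0)
    d=(w-med)@np.array([1,1,1]); th=max(35,.4*np.percentile(d,97)) 
    m,_=blob(img,c,r,lambda a:(a-med).sum(-1)>th)
    return None if m is None else cv2.morphologyEx(m.astype(np.uint8),cv2.MORPH_CLOSE,np.ones((3,3)))
def blanks(T,S,B,Ls=None):
    out=[]
    for i,(n,p,q) in enumerate(B):
        ms=[mask(T,p,16),mask(S,q,21)]
        g=at_z(T,[p],.01)[0];best=[]
        for a in(0,np.pi/4,np.pi/2,-np.pi/4):
            for L in(.036,.05,.064):
                x,f=fit([T],ms[:1],L,[g[0],g[1],a],.01);best.append((f,L,x))
        best.sort(key=lambda b:b[0]);f,L,x=best[0]
        x2,f2=fit([T,S],ms,L,x,.01);x3,f3=fit([T,S],ms,L,x2,.012,True)
        print(n,[m.sum() for m in ms],L,round(f,2),[(round(b[0],2),b[1]) for b in best if b[1]!=L][:1],np.round(x,4),"both",np.round(x2,4),round(f2,2),"z",np.round(x3,4),round(f3,2))
        out.append((L,x2))
    return out
if __name__=="__main__":
    T=snapshot("top");S=snapshot("scene")
    t=lambda u,v:np.array([170+u/2.4,90+v/2.4]);sc=lambda u,v:np.array([180+u/2.2,140+v/2.2])
    B=[("s1",t(541,347),sc(241,335)),("s2",t(685,432),sc(71,388)),("m1",t(526,442),sc(174,294)),("m2",t(679,345),sc(150,424)),("l1",t(537,265),sc(320,367)),("l2",t(662,265),sc(238,450))]
    R=blanks(T,S,B)
    ims=[]
    for s,(x,y,w,h) in((T,(370,170,110,125)),(S,(190,250,160,110))):
        k=5 if s is T else 4
        im=cv2.resize(s["img"][y:y+h,x:x+w],None,fx=k,fy=k,interpolation=0)
        for L,q in R:
            hl=cv2.convexHull(((proj(s,box(q,L,.01))-[x,y]+.5)*k).astype(np.int32));cv2.polylines(im,[hl],1,(0,0,255),1)
        ims.append(im)
    h=max(i.shape[0] for i in ims);o=np.hstack([cv2.copyMakeBorder(i,0,h-i.shape[0],0,0,0) for i in ims])
    cv2.imwrite("pics/fit.png",cv2.resize(o,None,fx=.66,fy=.66,interpolation=cv2.INTER_AREA))
E
python3 m2.py
```

```text
s1 [np.uint64(136), np.uint64(88)] 0.036 0.12 [(np.float64(0.45), 0.05)] [ 0.5406 -0.1735 -0.1157] both [ 0.5399 -0.1728 -0.1555] 1.7 z [ 0.54   -0.173  -0.295   0.0166] 1.69
s2 [np.uint64(130), np.uint64(125)] 0.036 0.12 [(np.float64(0.5), 0.05)] [ 0.4454 -0.3244  0.6027] both [ 0.4448 -0.3238  0.6335] 1.15 z [ 0.4453 -0.3236  0.6645  0.0138] 1.13
m1 [np.uint64(184), np.uint64(120)] 0.05 0.08 [(np.float64(0.31), 0.036)] [ 0.4388 -0.1526 -0.3494] both [ 0.4391 -0.1517 -0.3963] 1.17 z [ 0.4391 -0.1517 -0.3963  0.012 ] 1.14
m2 [np.uint64(182), np.uint64(174)] 0.05 0.11 [(np.float64(0.3), 0.036)] [ 0.5378 -0.3218  0.3856] both [ 0.5376 -0.3207  0.3909] 1.28 z [ 0.5381 -0.3209  0.3878  0.0133] 1.23
l1 [np.uint64(216), np.uint64(179)] 0.064 0.11 [(np.float64(0.21), 0.05)] [ 0.6295 -0.1712 -0.3273] both [ 0.629  -0.1705 -0.3471] 1.23 z [ 0.6282 -0.1702 -0.3673  0.0131] 1.21
l2 [np.uint64(222), np.uint64(228)] 0.064 0.13 [(np.float64(0.28), 0.05)] [ 0.6257 -0.3083  0.5605] both [ 0.6254 -0.3071  0.5195] 1.27 z [ 0.6252 -0.307   0.5651  0.0165] 1.22
```

View pics/fit.png

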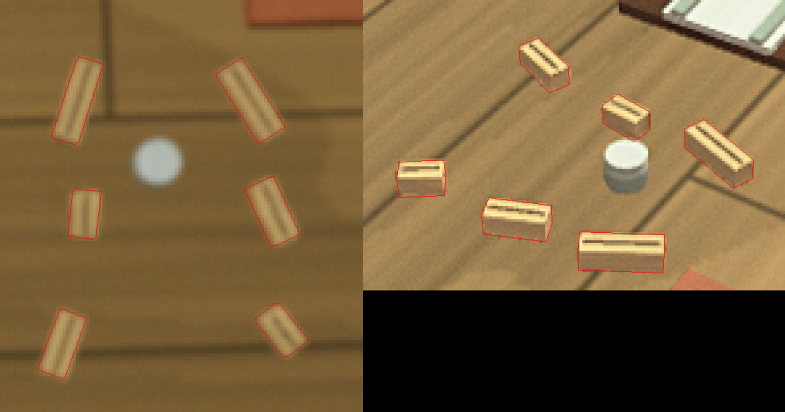

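```bash
cat > tray.py <<'E'
from fit import *
from scipy.ndimage import map_coordinates
W=[-99,-47,19,99]
def lines(q):
    x0,y0,a=q;R=np.array([[np.cos(a),-np.sin(a)],[np.sin(a),np.cos(a)]])
    f=lambda P,z:np.c_[np.array(P)/1000@R.T+[x0,y0],np.full(len(P),z)]
    xs=np.arange(-78,79,4)
    wall=[f([[x,w] for x in xs],.05) for w in W]+[f([[-83,y] for y in range(-95,96,4)],.05)]
    fl=[f([[x,w+d] for x in xs for d in(-9,9) if abs(w+d)<99],.04) for w in W]+[f([[-72,y] for y in range(-90,91,4) if min(abs(y-w) for w in W)>8],.04)]
    return wall,fl
def score(q,ss):
    t=0
    for s in ss:
        g=s["img"].sum(2).astype(float);v=lambda P:map_coordinates(g,proj(s,P).T[::-1],order=1).mean()
        wall,fl=lines(q);t+=sum(v(a)-v(b) for a,b in zip(wall,fl))
    return -t
def fit_tray(ss,q0):
    return min((minimize(score,q0,args=(ss,),method="Nelder-Mead",options=dict(initial_simplex=np.vstack([q0,np.array(q0)+np.diag(np.array([.006,.006,.03])*k)]),xatol=1e-5)) for k in(1,-1)),key=lambda r:r.fun)
E
cat > m3.py <<'E'
from tray import *
T=snapshot("top");S=snapshot("scene")
q0=[.54,.173,.02]
for n,ss in(("T",[T]),("S",[S]),("TS",[T,S])):
    r=fit_tray(ss,q0);print(n,np.round(r.x,4),round(r.fun))
q=r.x
ims=[]
for s,x,y,w,h,k in((T,195,160,115,120,4),(S,310,165,110,80,4)):
    im=cv2.resize(s["img"][y:y+h,x:x+w],None,fx=k,fy=k,interpolation=0)
    for L in lines(q)[0]:
        cv2.polylines(im,[((proj(s,L)-[x,y]+.5)*k).astype(np.int32)],0,(0,0,255),1)
    ims.append(im)
h=max(i.shape[0] for i in ims);o=np.hstack([cv2.copyMakeBorder(i,0,h-i.shape[0],0,0,0) for i in ims])
print(o.shape);cv2.imwrite("pics/tray.png",cv2.resize(o,None,fx=min(1,798/o.shape[1]),fy=min(1,798/o.shape[1]),interpolation=cv2.INTER_AREA))
o=np.hstack([cv2.resize(s["img"][y:y+40,x:x+40],None,fx=10,fy=10,interpolation=0) for s,x,y in((T,250,150),(S,395,195))])
p=np.hstack([cv2.resize(s["img"][y:y+20,x:x+40],None,fx=10,fy=10,interpolation=0) for s,x,y in((T,192,236),(S,358,172))])
cv2.imwrite("pics/tip.png",np.vstack([o,p]))
E
python3 m3.py
```

```text
T [0.5434 0.1751 0.0289] -1328
S [0.545  0.1737 0.0277] -1674
TS [0.5444 0.1742 0.0275] -2938
(480, 900, 3)
```

View pics/tray.png

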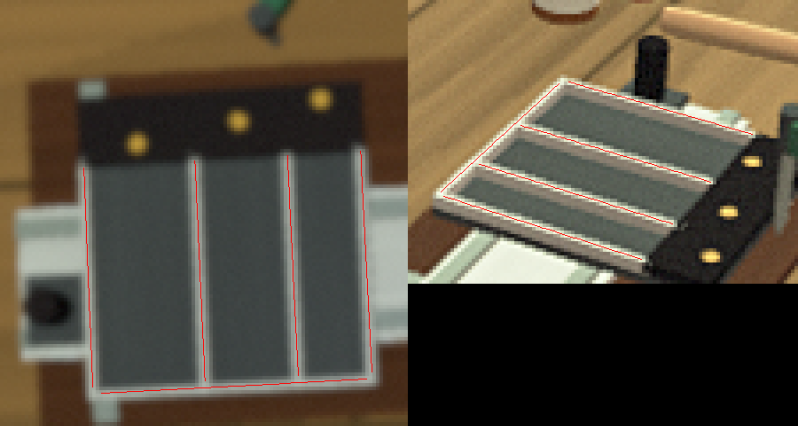

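View pics/tip.png

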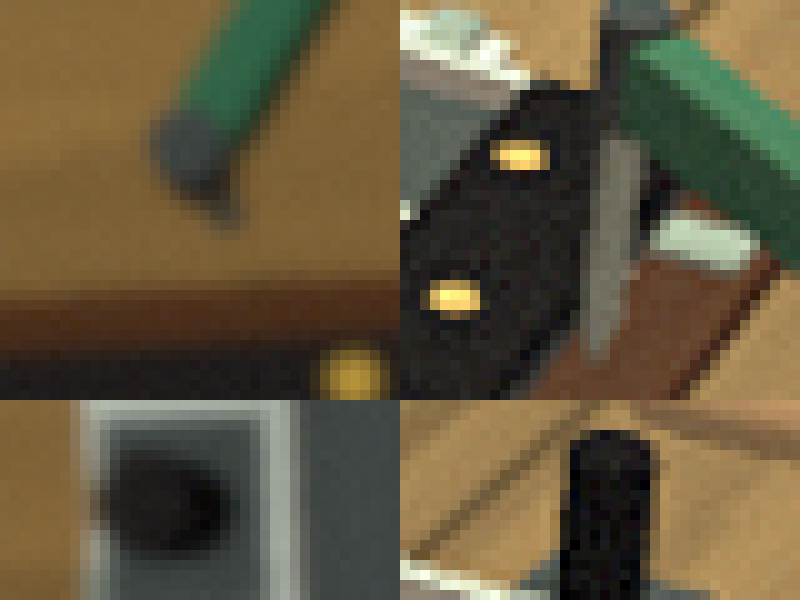

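```bash
cat > plan.py <<'E'
import numpy as np
from scipy.spatial.transform import Rotation as Ro
def row(start,goal,g):
    """start,goal=(x,y,z,yaw) -> shift in tool axes, turn deg about tool z"""
    R=Ro.from_euler("xyz",[np.pi,0,start[3]]);d=R.inv().apply(np.subtract(goal[:3],start[:3]))
    return [*np.round(d,4),0,0,round(-np.degrees(goal[3]-start[3]),1),g]
def show(start,legs):
    for L in legs:
        print([row(start,p,g) for p,g in L]);start=L[-1][0]
C=np.array([.5444,.1742]);YAW=.0275
def slot(row,k):
    y={"s":-73,"m":-14,"l":59}[row];c,s=np.cos(YAW),np.sin(YAW)
    return C+np.array([[c,-s],[s,c]])@(np.array([34*k,y])/1000)
P={"s1":(.5405,-.1732,-.12),"s2":(.4453,-.3242,.61),"m1":(.4389,-.1524,-.355),"m2":(.5378,-.3215,.386),"l1":(.6294,-.171,-.33),"l2":(.6256,-.308,.56)}
YP=np.pi/2+YAW
def pick(start,n,place):
    x,y,a=P[n]; a=a if a>0 else a+np.pi
    up=(x,y,.08,a);dn=(x,y,.0215,a);px,py=slot(*place);c=(px,py,.13,YP);d=(px,py,.0625,YP)
    show(start,[[(up,.044)],[(dn,.044),(dn,.01)],[((x,y,.13,a),.01),(c,.01)],[(d,.01),(d,.036),(c,.036)]]);return c
E
python3 - <<'E'
from h import *; from plan import *; from fit import tri
T=snapshot("top");S=snapshot("scene")
for n,a,b,z in(("tip",(273.1,171.8),(414.2,230.1),.066),("knob",(206,245),(378.8,176.3),.09)):
    print(n,np.round(tri([T,S],[a,b]),4),np.round(at_z(T,[a],z),4),np.round(at_z(S,[b],z),4))
for r in"sml":print(r,[np.round(slot(r,k),4) for k in(-1,1)])
pick((.161,-.526,.224,.298),"s2",("s",1))
E
```

```text
tip [0.701  0.1322 0.0685] [[0.701  0.1323 0.066 ]] [[0.7    0.1363 0.066 ]]
knob [0.5216 0.2978 0.0904] [[0.5213 0.2977 0.09  ]] [[0.5215 0.2988 0.09  ]]
s [array([0.5124, 0.1003]), array([0.5804, 0.1022])]
m [array([0.5108, 0.1593]), array([0.5788, 0.1611])]
l [array([0.5088, 0.2322]), array([0.5768, 0.2341])]
[[np.float64(0.331), np.float64(-0.1094), np.float64(0.144), 0, 0, np.float64(-17.9), 0.044]]
[[np.float64(0.0), np.float64(-0.0), np.float64(0.0585), 0, 0, np.float64(-0.0), 0.044], [np.float64(0.0), np.float64(-0.0), np.float64(0.0585), 0, 0, np.float64(-0.0), 0.01]]
[[np.float64(0.0), np.float64(0.0), np.float64(-0.1085), 0, 0, np.float64(-0.0), 0.01], [np.float64(0.355), np.float64(-0.2721), np.float64(-0.1085), 0, 0, np.float64(-56.6), 0.01]]
[[np.float64(0.0), np.float64(-0.0), np.float64(0.0675), 0, 0, np.float64(-0.0), 0.01], [np.float64(0.0), np.float64(-0.0), np.float64(0.0675), 0, 0, np.float64(-0.0), 0.036], [np.float64(0.0), np.float64(0.0), np.float64(0.0), 0, 0, np.float64(-0.0), 0.036]]
```

>>> servo_tool --commands '[0.331,-0.1094,0.1,0,0,-17.9,0.044,0.331,-0.1094,0.1,0,0,-17.9,0.044,0.331,-0.1094,0.1,0,0,-17.9,0.044,0.331,-0.1094,0.1,0,0,-17.9,0.044,0.331,-0.1094,0.1,0,0,-17.9,0.044,0.331,-0.1094,0.1,0,0,-17.9,0.044,0.331,-0.1094,0.144,0,0,-17.9,0.044,0.331,-0.1094,0.144,0,0,-17.9,0.044,0.331,-0.1094,0.144,0,0,-17.9,0.044]'

```text
time: 2.62
tool_pos: [0.4459, -0.3248, 0.0815]
ee_rot: [3.14, -0.0, 0.609]
wrist_force: [-0.5, -1.1, 0.1]
width: 0.0439
finger_force: 0.0
```

>>> servo_tool --commands '[0,0,0.03,0,0,0,0.044,0,0,0.05,0,0,0,0.044,0,0,0.0585,0,0,0,0.044,0,0,0.0585,0,0,0,0.044,0,0,0.0585,0,0,0,0.01,0,0,0.0585,0,0,0,0.01,0,0,0.0585,0,0,0,0.01,0,0,0.0585,0,0,0,0.01]'

```text
time: 3.62
tool_pos: [0.4461, -0.3244, 0.0225]
ee_rot: [3.14, -0.0, 0.61]
wrist_force: [0.1, -0.5, 2.9]
width: 0.0197
finger_force: 30.0
```

>>> servo_tool --commands '[0,0,-0.05,0,0,0,0.01,0,0,-0.1085,0,0,0,0.01,0.355,-0.2721,-0.1085,0,0,-56.6,0.01,0.355,-0.2721,-0.1085,0,0,-56.6,0.01,0.355,-0.2721,-0.1085,0,0,-56.6,0.01,0.355,-0.2721,-0.1085,0,0,-56.6,0.01,0.355,-0.2721,-0.1085,0,0,-56.6,0.01,0.355,-0.2721,-0.1085,0,0,-56.6,0.01,0.355,-0.2721,-0.1085,0,0,-56.6,0.01,0.355,-0.2721,-0.1085,0,0,-56.6,0.01]'

```text
time: 4.88
tool_pos: [0.5809, 0.1061, 0.1297]
ee_rot: [-3.141, -0.001, 1.603]
wrist_force: [0.1, -0.0, -0.3]
width: 0.0197
finger_force: 30.0
```

```bash
python3 - <<'E'
from plan import *
c=lambda *a:(*slot(*a),.13,YP)
for n,prev,pl in(("s1",("s",1),("s",-1)),("m2",("s",-1),("m",1)),("m1",("m",1),("m",-1)),("l2",("m",-1),("l",1)),("l1",("l",1),("l",-1))):
    x,y,a=P[n]; a=a if a>0 else a+np.pi
    print(n); f=lambda r:[float(v) for v in r]
    print(f(row(c(*prev),(x,y,.08,a),.044)),f(row((x,y,.0215,a),c(*pl),.01)))
E
```

```text
s1
[-0.2742, -0.0475, 0.05, 0.0, 0.0, -81.5, 0.044] [0.0606, 0.2682, -0.1085, 0.0, 0.0, 81.5, 0.01]
m2
[-0.4223, 0.0138, 0.05, 0.0, 0.0, 69.5, 0.044] [0.2197, -0.4317, -0.1085, 0.0, 0.0, -69.5, 0.01]
m1
[-0.3096, -0.1484, 0.05, 0.0, 0.0, -68.1, 0.044] [0.0409, 0.3172, -0.1085, 0.0, 0.0, 68.1, 0.01]
l2
[-0.4703, 0.1019, 0.05, 0.0, 0.0, 59.5, 0.044] [0.2466, -0.4852, -0.1085, 0.0, 0.0, -59.5, 0.01]
l1
[-0.4064, 0.0415, 0.05, 0.0, 0.0, -69.5, 0.044] [0.2448, 0.3424, -0.1085, 0.0, 0.0, 69.5, 0.01]
```

>>> servo_tool --commands '[0,0,0,0,0,0,0.01,0,0,0.04,0,0,0,0.01,0,0,0.058,0,0,0,0.01,0,0,0.0675,0,0,0,0.01,0,0,0.0675,0,0,0,0.01,0,0,0.0675,0,0,0,0.036,0,0,0.0675,0,0,0,0.036,0,0,0.0675,0,0,0,0.036,0,0,0.03,0,0,0,0.036,0,0,0,0,0,0,0.036]'

```text
time: 6.12
tool_pos: [0.5807, 0.1024, 0.1312]
ee_rot: [3.142, 0.0, 1.598]
wrist_force: [-0.2, 0.5, 0.8]
width: 0.0361
finger_force: 0.0
```

```bash
python3 - <<'E'
from h import *; o=robot.get_obs();print(o["tool_pos"],o["width"])
T=snapshot("top");S=snapshot("scene");cv2.imwrite("pics/a.png",np.hstack([cv2.resize(T["img"][150:290,190:320],(390,420)),cv2.resize(S["img"][150:290,300:436],(408,420))]))
E
```

```text
[0.58072525 0.10241015 0.1312248 ] 0.03612002572767122
```

View pics/a.png

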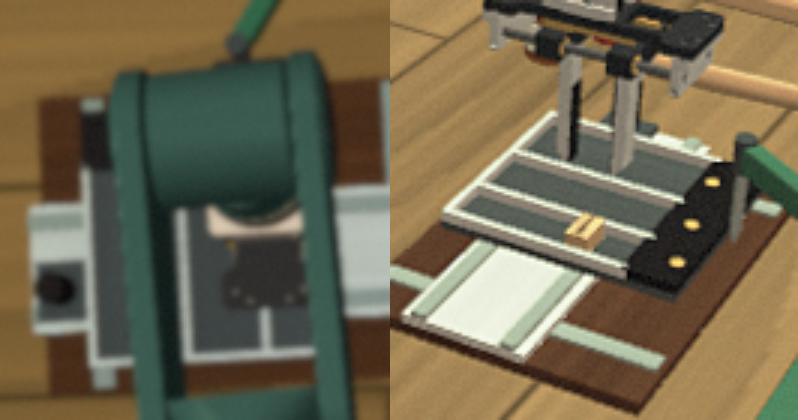

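```bash
cat > chk.py <<'E'
import sys
from m2 import *; from plan import P
T=snapshot("top")
for n in sys.argv[1:]:
    L={"s":.036,"m":.05,"l":.064}[n[0]]
    try:
        p=proj(T,[*P[n][:2],.01])[0];m=mask(T,p,16)
        x,f=fit([T],[m],L,P[n],.01);print(n,np.round(x,4),round(f,2),"moved" if np.hypot(*(x[:2]-P[n][:2]))>.004 or f>.3 else "same")
    except Exception as e: print(n,"?",e)
E
python3 chk.py s1 m1 m2 l1 l2
```

```text
s1 [ 0.5398 -0.1734 -0.1114] 0.11 same
m1 [ 0.4389 -0.1524 -0.3637] 0.08 same
m2 [ 0.5377 -0.3216  0.3931] 0.11 same
l1 [ 0.6296 -0.1711 -0.3234] 0.12 same
l2 [ 0.6261 -0.3079  0.5225] 0.12 same
```

>>> servo_tool --commands '[-0.2742,-0.0475,0.0,0,0,-81.5,0.044,-0.2742,-0.0475,0.0,0,0,-81.5,0.044,-0.2742,-0.0475,0.0,0,0,-81.5,0.044,-0.2742,-0.0475,0.0,0,0,-81.5,0.044,-0.2742,-0.0475,0.0,0,0,-81.5,0.044,-0.2742,-0.0475,0.0,0,0,-81.5,0.044,-0.2742,-0.0475,0.0,0,0,-81.5,0.044,-0.2742,-0.0475,0.03,0,0,-81.5,0.044,-0.2742,-0.0475,0.05,0,0,-81.5,0.044,-0.2742,-0.0475,0.05,0,0,-81.5,0.044]'

```text
time: 7.52
tool_pos: [0.5381, -0.172, 0.0761]
ee_rot: [3.139, -0.008, 3.02]
wrist_force: [-0.1, 0.1, -0.0]
width: 0.0438
finger_force: 0.0
```

>>> servo_tool --commands '[0,0,0.03,0,0,0,0.044,0,0,0.05,0,0,0,0.044,0,0,0.0585,0,0,0,0.044,0,0,0.0585,0,0,0,0.044,0,0,0.0585,0,0,0,0.01,0,0,0.0585,0,0,0,0.01,0,0,0.0585,0,0,0,0.01,0,0,0.0585,0,0,0,0.01]'

```text
time: 8.52
tool_pos: [0.5412, -0.1733, 0.0226]
ee_rot: [-3.141, 0.001, 3.02]
wrist_force: [0.1, -0.3, 2.8]
width: 0.0197
finger_force: 29.9
```

>>> servo_tool --commands '[0,0,-0.05,0,0,0,0.01,0,0,-0.1085,0,0,0,0.01,0.0606,0.2682,-0.1085,0,0,81.5,0.01,0.0606,0.2682,-0.1085,0,0,81.5,0.01,0.0606,0.2682,-0.1085,0,0,81.5,0.01,0.0606,0.2682,-0.1085,0,0,81.5,0.01,0.0606,0.2682,-0.1085,0,0,81.5,0.01,0.0606,0.2682,-0.1085,0,0,81.5,0.01,0.0606,0.2682,-0.1085,0,0,81.5,0.01,0.0606,0.2682,-0.1085,0,0,81.5,0.01]'

```text
time: 9.78
tool_pos: [0.5127, 0.1008, 0.13]
ee_rot: [-3.141, 0.0, 1.593]
wrist_force: [0.1, 0.4, 0.2]
width: 0.0196
finger_force: 29.9
```

>>> servo_tool --commands '[0,0,0,0,0,0,0.01,0,0,0.04,0,0,0,0.01,0,0,0.058,0,0,0,0.01,0,0,0.0675,0,0,0,0.01,0,0,0.0675,0,0,0,0.01,0,0,0.0675,0,0,0,0.036,0,0,0.0675,0,0,0,0.036,0,0,0.0675,0,0,0,0.036,0,0,0.03,0,0,0,0.036,0,0,0,0,0,0,0.036]'

```text
time: 11.02
tool_pos: [0.513, 0.1005, 0.1312]
ee_rot: [3.142, 0.0, 1.598]
wrist_force: [0.8, 0.2, -0.2]
width: 0.0364
finger_force: 0.0
```

```bash
python3 chk.py m1 m2 l1 l2
```

```text
m1 [ 0.4388 -0.1524 -0.3629] 0.08 same
m2 [ 0.5377 -0.3218  0.3808] 0.12 same
l1 [ 0.6296 -0.1709 -0.3172] 0.11 same
l2 [ 0.6259 -0.3079  0.5297] 0.14 same
```

>>> servo_tool --commands '[-0.4223,0.0138,0.0,0,0,69.5,0.044,-0.4223,0.0138,0.0,0,0,69.5,0.044,-0.4223,0.0138,0.0,0,0,69.5,0.044,-0.4223,0.0138,0.0,0,0,69.5,0.044,-0.4223,0.0138,0.0,0,0,69.5,0.044,-0.4223,0.0138,0.0,0,0,69.5,0.044,-0.4223,0.0138,0.0,0,0,69.5,0.044,-0.4223,0.0138,0.03,0,0,69.5,0.044,-0.4223,0.0138,0.05,0,0,69.5,0.044,-0.4223,0.0138,0.05,0,0,69.5,0.044]'

```text
time: 12.32
tool_pos: [0.5367, -0.3196, 0.0771]
ee_rot: [-3.136, 0.003, 0.386]
wrist_force: [0.1, 0.0, 0.6]
width: 0.0442
finger_force: 0.0
```

>>> servo_tool --commands '[0,0,0.03,0,0,0,0.044,0,0,0.05,0,0,0,0.044,0,0,0.0585,0,0,0,0.044,0,0,0.0585,0,0,0,0.044,0,0,0.0585,0,0,0,0.01,0,0,0.0585,0,0,0,0.01,0,0,0.0585,0,0,0,0.01,0,0,0.0585,0,0,0,0.01]'

```text
time: 13.32
tool_pos: [0.5387, -0.3217, 0.0227]
ee_rot: [3.14, -0.001, 0.385]
wrist_force: [-0.4, -0.9, 2.6]
width: 0.0193
finger_force: 30.0
```

>>> servo_tool --commands '[0,0,-0.05,0,0,0,0.01,0,0,-0.1085,0,0,0,0.01,0.2197,-0.4317,-0.1085,0,0,-69.5,0.01,0.2197,-0.4317,-0.1085,0,0,-69.5,0.01,0.2197,-0.4317,-0.1085,0,0,-69.5,0.01,0.2197,-0.4317,-0.1085,0,0,-69.5,0.01,0.2197,-0.4317,-0.1085,0,0,-69.5,0.01,0.2197,-0.4317,-0.1085,0,0,-69.5,0.01,0.2197,-0.4317,-0.1085,0,0,-69.5,0.01,0.2197,-0.4317,-0.1085,0,0,-69.5,0.01]'

```text
time: 14.58
tool_pos: [0.5794, 0.164, 0.1302]
ee_rot: [-3.142, -0.0, 1.6]
wrist_force: [-0.1, -1.0, 0.8]
width: 0.02
finger_force: 3.0
```

>>> servo_tool --commands '[0,0,0,0,0,0,0.01,0,0,0,0,0,0,0.01,0,0,0,0,0,0,0.01,0,0,0,0,0,0,0.01]'

```text
time: 15.08
tool_pos: [0.5798, 0.16, 0.1303]
ee_rot: [-3.142, 0.0, 1.596]
wrist_force: [0.5, -0.1, 0.5]
width: 0.0197
finger_force: 30.0
```

```bash
python3 - <<'E'
from h import *; o=robot.get_obs();print(o["tool_pos"],o["width"],o["finger_force"])
S=snapshot("scene");cv2.imwrite("pics/b.png",cv2.resize(S["img"][130:270,300:440],(560,560)))
E
```

```text
[0.57981118 0.15998687 0.13029662] 0.019657518448897744 29.999915063381195
```

View pics/b.png

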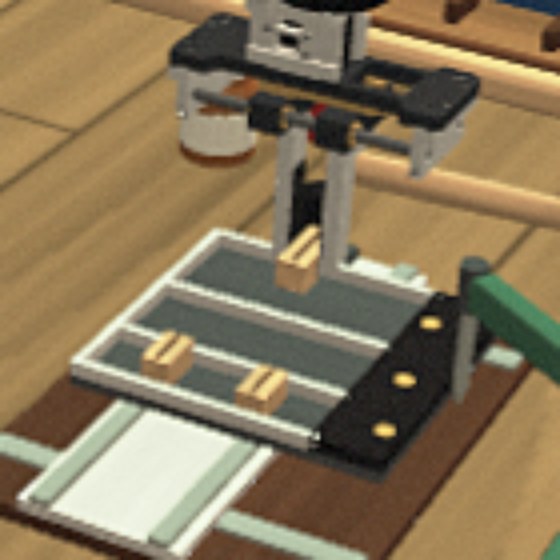

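```bash
python3 - <<'E'
from fit import *
S=snapshot("scene")
for dy in(-.005,0,.005):
  for z in(.114,.119):
    p=proj(S,box([.5798,.160+dy,1.598],.05,z));print(dy,z,np.round(np.r_[p.min(0),p.max(0)],1))
a=S["img"].astype(int)[183:206,364:388];m=(a[...,2]>150)&(a[...,1]>105)&(a[...,2]-a[...,0]>45)
print("\n".join("".join(".#"[v] for v in r) for r in m))
E
```

```text
-0.005 0.114 [366.7 187.7 383.  205.2]
-0.005 0.119 [366.9 186.  383.2 203.5]
0 0.114 [367.7 186.9 383.9 204.3]
0 0.119 [367.8 185.2 384.  202.6]
0.005 0.114 [368.6 186.1 384.7 203.5]
0.005 0.119 [368.7 184.4 384.9 201.7]Traceback (most recent call last):
  File "<stdin>", line 7, in <module>
  File "<stdin>", line 7, in <genexpr>
  File "<stdin>", line 7, in <genexpr>
TypeError: string indices must be integers, not 'numpy.bool'
```

>>> servo_tool --commands '[0,0,0,0,0,0,0.01,0,0,0.04,0,0,0,0.01,0,0,0.058,0,0,0,0.01,0,0,0.066,0,0,0,0.01,0,0,0.066,0,0,0,0.01,0,0,0.066,0,0,0,0.036,0,0,0.066,0,0,0,0.036,0,0,0.066,0,0,0,0.036,0,0,0.03,0,0,0,0.036,0,0,0,0,0,0,0.036]'

```text
time: 16.42
tool_pos: [0.5797, 0.1613, 0.1312]
ee_rot: [-3.142, 0.0, 1.598]
wrist_force: [0.2, 0.2, -0.2]
width: 0.0362
finger_force: 0.0
```

```bash
python3 chk.py m1 l1 l2
```

```text
m1 [ 0.4389 -0.1525 -0.3623] 0.08 same
l1 [ 0.6291 -0.1709 -0.3171] 0.12 same
l2 [ 0.626  -0.3081  0.5418] 0.13 same
```

>>> servo_tool --commands '[-0.3096,-0.1484,0.0,0,0,-68.1,0.044,-0.3096,-0.1484,0.0,0,0,-68.1,0.044,-0.3096,-0.1484,0.0,0,0,-68.1,0.044,-0.3096,-0.1484,0.0,0,0,-68.1,0.044,-0.3096,-0.1484,0.0,0,0,-68.1,0.044,-0.3096,-0.1484,0.0,0,0,-68.1,0.044,-0.3096,-0.1484,0.0,0,0,-68.1,0.044,-0.3096,-0.1484,0.03,0,0,-68.1,0.044,-0.3096,-0.1484,0.05,0,0,-68.1,0.044,-0.3096,-0.1484,0.05,0,0,-68.1,0.044]'

```text
time: 17.73
tool_pos: [0.4383, -0.1516, 0.0782]
ee_rot: [3.141, -0.004, 2.786]
wrist_force: [-0.3, 0.1, 0.5]
width: 0.0442
finger_force: 0.0
```

>>> servo_tool --commands '[0,0,0.03,0,0,0,0.044,0,0,0.05,0,0,0,0.044,0,0,0.0585,0,0,0,0.044,0,0,0.0585,0,0,0,0.044,0,0,0.0585,0,0,0,0.01,0,0,0.0585,0,0,0,0.01,0,0,0.0585,0,0,0,0.01,0,0,0.0585,0,0,0,0.01]'

```text
time: 18.73
tool_pos: [0.4403, -0.1525, 0.0225]
ee_rot: [-3.141, 0.001, 2.787]
wrist_force: [-0.7, -0.3, 2.7]
width: 0.0196
finger_force: 30.0
```

>>> servo_tool --commands '[0,0,-0.05,0,0,0,0.01,0,0,-0.1085,0,0,0,0.01,0.0409,0.3172,-0.1085,0,0,68.1,0.01,0.0409,0.3172,-0.1085,0,0,68.1,0.01,0.0409,0.3172,-0.1085,0,0,68.1,0.01,0.0409,0.3172,-0.1085,0,0,68.1,0.01,0.0409,0.3172,-0.1085,0,0,68.1,0.01,0.0409,0.3172,-0.1085,0,0,68.1,0.01,0.0409,0.3172,-0.1085,0,0,68.1,0.01,0.0409,0.3172,-0.1085,0,0,68.1,0.01]'

```text
time: 19.98
tool_pos: [0.5114, 0.16, 0.1298]
ee_rot: [-3.141, 0.0, 1.601]
wrist_force: [-0.8, 0.4, -0.6]
width: 0.0198
finger_force: 30.0
```

>>> servo_tool --commands '[0,0,0,0,0,0,0.01,0,0,0.04,0,0,0,0.01,0,0,0.058,0,0,0,0.01,0,0,0.0675,0,0,0,0.01,0,0,0.0675,0,0,0,0.01,0,0,0.0675,0,0,0,0.036,0,0,0.0675,0,0,0,0.036,0,0,0.0675,0,0,0,0.036,0,0,0.03,0,0,0,0.036,0,0,0,0,0,0,0.036]'

```text
time: 21.22
tool_pos: [0.5117, 0.1595, 0.1312]
ee_rot: [3.142, 0.0, 1.598]
wrist_force: [1.0, 0.6, 0.2]
width: 0.0363
finger_force: 0.0
```

```bash
python3 chk.py l1 l2
```

```text
l1 [ 0.6303 -0.1711 -0.3241] 0.12 same
l2 [ 0.626  -0.3079  0.5209] 0.11 same
```

>>> servo_tool --commands '[-0.4703,0.1019,0.0,0,0,60.5,0.044,-0.4703,0.1019,0.0,0,0,60.5,0.044,-0.4703,0.1019,0.0,0,0,60.5,0.044,-0.4703,0.1019,0.0,0,0,60.5,0.044,-0.4703,0.1019,0.0,0,0,60.5,0.044,-0.4703,0.1019,0.0,0,0,60.5,0.044,-0.4703,0.1019,0.0,0,0,60.5,0.044,-0.4703,0.1019,0.0,0,0,60.5,0.044,-0.4703,0.1019,0.05,0,0,60.5,0.044,-0.4703,0.1019,0.05,0,0,60.5,0.044]'

```text
time: 22.52
tool_pos: [0.6229, -0.3065, 0.0734]
ee_rot: [-3.13, 0.006, 0.541]
wrist_force: [-0.8, 0.1, -0.5]
width: 0.0436
finger_force: 0.0
```

>>> servo_tool --commands '[0,0,0.03,0,0,0,0.044,0,0,0.05,0,0,0,0.044,0,0,0.0585,0,0,0,0.044,0,0,0.0585,0,0,0,0.044,0,0,0.0585,0,0,0,0.01,0,0,0.0585,0,0,0,0.01,0,0,0.0585,0,0,0,0.01,0,0,0.0585,0,0,0,0.01]'

```text
time: 23.52
tool_pos: [0.6268, -0.3082, 0.0228]
ee_rot: [3.14, -0.001, 0.542]
wrist_force: [-0.6, -0.1, 1.9]
width: 0.0198
finger_force: 30.0
```

```bash
python3 - <<'E'
from plan import *
print(row((.6256,-.308,.0215,.5425),(*slot("l",1),.13,YP),.01))
E
```

```text
[np.float64(0.2381), np.float64(-0.4895), np.float64(-0.1085), 0, 0, np.float64(-60.5), 0.01]
```

>>> servo_tool --commands '[0,0,-0.06,0,0,0,0.01,0.2381,-0.4895,-0.1085,0,0,-60.5,0.01,0.2381,-0.4895,-0.1085,0,0,-60.5,0.01,0.2381,-0.4895,-0.1085,0,0,-60.5,0.01,0.2381,-0.4895,-0.1085,0,0,-60.5,0.01,0.2381,-0.4895,-0.1085,0,0,-60.5,0.01,0.2381,-0.4895,-0.1085,0,0,-60.5,0.01,0.2381,-0.4895,-0.1085,0,0,-60.5,0.01,0.2381,-0.4895,-0.1085,0,0,-60.5,0.01,0.2381,-0.4895,-0.1085,0,0,-60.5,0.01]'

```text
time: 24.78
tool_pos: [0.5771, 0.2369, 0.1305]
ee_rot: [3.141, -0.0, 1.6]
wrist_force: [-0.5, 0.1, -0.0]
width: 0.0197
finger_force: 30.0
```

>>> servo_tool --commands '[0,0,0,0,0,0,0.01,0,0,0.04,0,0,0,0.01,0,0,0.058,0,0,0,0.01,0,0,0.0675,0,0,0,0.01,0,0,0.0675,0,0,0,0.01,0,0,0.0675,0,0,0,0.036,0,0,0.0675,0,0,0,0.036,0,0,0.0675,0,0,0,0.036,0,0,0.03,0,0,0,0.036,0,0,0,0,0,0,0.036]'

```text
time: 26.02
tool_pos: [0.5778, 0.2343, 0.1312]
ee_rot: [3.142, 0.0, 1.598]
wrist_force: [0.3, -0.0, -0.3]
width: 0.0359
finger_force: 0.0
```

```bash
python3 chk.py l1
```

```text
l1 [ 0.6297 -0.1711 -0.3224] 0.12 same
```

>>> servo_tool --commands '[-0.4064,0.0415,0.0,0,0,-69.5,0.044,-0.4064,0.0415,0.0,0,0,-69.5,0.044,-0.4064,0.0415,0.0,0,0,-69.5,0.044,-0.4064,0.0415,0.0,0,0,-69.5,0.044,-0.4064,0.0415,0.0,0,0,-69.5,0.044,-0.4064,0.0415,0.0,0,0,-69.5,0.044,-0.4064,0.0415,0.0,0,0,-69.5,0.044,-0.4064,0.0415,0.03,0,0,-69.5,0.044,-0.4064,0.0415,0.05,0,0,-69.5,0.044,-0.4064,0.0415,0.05,0,0,-69.5,0.044]'

```text
time: 27.32
tool_pos: [0.6286, -0.1696, 0.077]
ee_rot: [3.141, -0.006, 2.812]
wrist_force: [0.7, 0.2, 0.9]
width: 0.0439
finger_force: 0.0
```

>>> servo_tool --commands '[0,0,0.03,0,0,0,0.044,0,0,0.05,0,0,0,0.044,0,0,0.0585,0,0,0,0.044,0,0,0.0585,0,0,0,0.044,0,0,0.0585,0,0,0,0.01,0,0,0.0585,0,0,0,0.01,0,0,0.0585,0,0,0,0.01,0,0,0.0585,0,0,0,0.01]'

```text
time: 28.32
tool_pos: [0.6308, -0.1712, 0.0227]
ee_rot: [-3.141, 0.002, 2.811]
wrist_force: [0.1, -0.1, 2.4]
width: 0.0198
finger_force: 30.0
```

>>> servo_tool --commands '[0,0,-0.06,0,0,0,0.01,0,0,-0.1085,0,0,0,0.01,0.2448,0.3424,-0.1085,0,0,69.5,0.01,0.2448,0.3424,-0.1085,0,0,69.5,0.01,0.2448,0.3424,-0.1085,0,0,69.5,0.01,0.2448,0.3424,-0.1085,0,0,69.5,0.01,0.2448,0.3424,-0.1085,0,0,69.5,0.01,0.2448,0.3424,-0.1085,0,0,69.5,0.01,0.2448,0.3424,-0.1085,0,0,69.5,0.01,0.2448,0.3424,-0.1085,0,0,69.5,0.01]'

```text
time: 29.58
tool_pos: [0.5081, 0.2363, 0.1302]
ee_rot: [-3.141, -0.001, 1.605]
wrist_force: [-0.7, -0.0, -0.1]
width: 0.0197
finger_force: 30.0
```

>>> servo_tool --commands '[0,0,0,0,0,0,0.01,0,0,0.04,0,0,0,0.01,0,0,0.058,0,0,0,0.01,0,0,0.0675,0,0,0,0.01,0,0,0.0675,0,0,0,0.01,0,0,0.0675,0,0,0,0.036,0,0,0.0675,0,0,0,0.036,0,0,0.0675,0,0,0,0.036,0,0,0.03,0,0,0,0.036,0,0,0,0,0,0,0.036]'

```text
time: 30.82
tool_pos: [0.5099, 0.2325, 0.1312]
ee_rot: [3.142, 0.0, 1.598]
wrist_force: [0.2, 0.4, 1.1]
width: 0.0358
finger_force: 0.0
```

>>> servo_tool --commands '[-0.45,-0.1,-0.07,0,0,0,0.044,-0.45,-0.1,-0.07,0,0,0,0.044,-0.45,-0.1,-0.07,0,0,0,0.044,-0.45,-0.1,-0.07,0,0,0,0.044,-0.45,-0.1,-0.07,0,0,0,0.044,-0.45,-0.1,-0.07,0,0,0,0.044,-0.45,-0.1,-0.07,0,0,0,0.044,-0.45,-0.1,-0.07,0,0,0,0.044,-0.45,-0.1,-0.07,0,0,0,0.044]'

```text
time: 31.95
tool_pos: [0.4219, -0.2218, 0.2006]
ee_rot: [3.141, 0.0, 1.594]
wrist_force: [0.7, -0.6, -0.1]
width: 0.0442
finger_force: 0.0
```

```bash
python3 - <<'E'
from tray import *
T=snapshot("top");S=snapshot("scene")
br=lambda a:(a[...,2]-a[...,0]>60)
for n,g in(("long",(.6362,.2369,.051)),("mid",(.65,.1644,.051)),("short",(.6637,.105,.051))):
    c=[blob(s["img"],proj(s,g)[0],4,br)[1] for s in(T,S)];print(n,np.round(tri([T,S],c),4),*np.round(np.r_[at_z(T,c[:1],.051),at_z(S,c[1:],.051)],4))
o=np.hstack([cv2.resize(T["img"][150:290,190:320],(390,420)),cv2.resize(S["img"][150:290,300:436],(408,420))]);cv2.imwrite("pics/c.png",o)
E
```

```text
long [0.6418 0.2373 0.0502] [0.6411 0.2369 0.051 ] [0.6427 0.2366 0.051 ]
mid [0.6557 0.1649 0.0504] [0.6549 0.1645 0.051 ] [0.6566 0.1645 0.051 ]
short [0.6695 0.1056 0.0505] [0.6693 0.1055 0.051 ] [0.6699 0.105  0.051 ]
```

View pics/c.png

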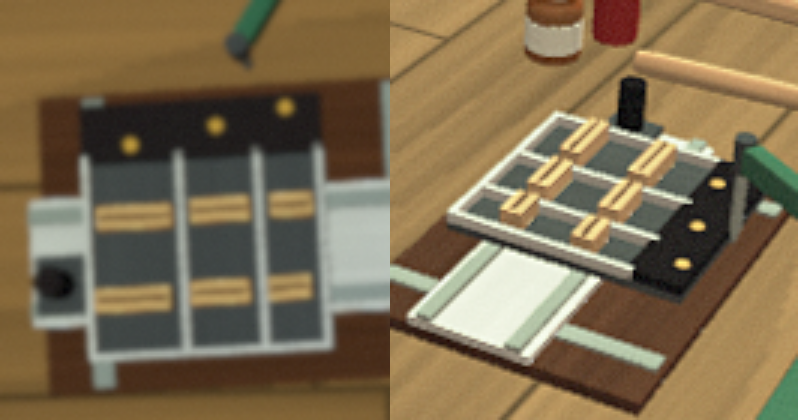

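>>> servo_tool --commands '[0.5153,0.12,0,0,0,0,0.06,0.5153,0.12,0,0,0,0,0.06,0.5153,0.12,0,0,0,0,0.06,0.5153,0.12,0,0,0,0,0.06,0.5153,0.12,0,0,0,0,0.06,0.5153,0.12,0,0,0,0,0.06,0.5153,0.12,0,0,0,0,0.06,0.5153,0.12,0,0,0,0,0.06,0.5153,0.12,0,0,0,0,0.06,0.5153,0.12,0,0,0,0,0.06]'

```text
time: 33.3
tool_pos: [0.5264, 0.3017, 0.1992]
ee_rot: [-3.14, 0.0, 1.604]
wrist_force: [-0.4, 0.6, 0.2]
width: 0.0599
finger_force: 0.0
```

>>> servo_tool --commands '[0,0,0,0,0,0,0.06,0,0,0.05,0,0,0,0.06,0,0,0.09,0,0,0,0.06,0,0,0.11,0,0,0,0.06,0,0,0.128,0,0,0,0.06,0,0,0.128,0,0,0,0.06,0,0,0.128,0,0,0,0.04,0,0,0.128,0,0,0,0.02,0,0,0.128,0,0,0,0.01,0,0,0.128,0,0,0,0.01]'

```text
time: 34.55
tool_pos: [0.5277, 0.2985, 0.0729]
ee_rot: [-3.141, -0.0, 1.598]
wrist_force: [-1.9, -0.3, 2.9]
width: 0.0254
finger_force: 30.0
```

>>> servo_tool --commands '[0.004,0.004,0,0,0,0,0.01,0.008,0.009,0,0,0,0,0.01,0.012,0.014,0,0,0,0,0.01,0.016,0.019,0,0,0,0,0.01,0.02,0.024,0,0,0,0,0.01,0.024,0.028,0,0,0,0,0.01,0.0288,0.0328,0,0,0,0,0.01,0.0288,0.0328,0,0,0,0,0.01,0.0288,0.0328,0,0,0,0,0.01]'

```text
time: 35.67
tool_pos: [0.5615, 0.3288, 0.0729]
ee_rot: [3.138, -0.002, 1.598]
wrist_force: [2.9, -0.0, 3.6]
width: 0.0255
finger_force: 30.0
```

```bash
cat > look.py <<'E'
import sys
from tray import *
T=snapshot("top");S=snapshot("scene")
g=[float(v) for v in sys.argv[1:3]]+[.051]
br=lambda a:(a[...,2]-a[...,0]>60)
for s,n in((T,"T"),(S,"S")):
    m,c=blob(s["img"],proj(s,g)[0],7,br);print(n,proj(s,g)[0],c,0 if m is None else m.sum(),None if c is None else np.round(at_z(s,[c],.051),4))
o=np.hstack([cv2.resize(s["img"][int(y)-20:int(y)+20,int(x)-20:int(x)+20],(400,400),interpolation=0) for s in(T,S) for x,y in proj(s,g)])
for s in(T,S): print([int(v)-20 for v in proj(s,g)[0]])
cv2.imwrite(sys.argv[3],o)
E
python3 look.py .7015 .135 pics/d.png
```

```text
T [272.69792771 172.83113705] [272.  173.5] 6 [[0.6998 0.1368 0.051 ]]
S [413.88647529 235.6346085 ] [415.66666667 236.06666667] 15 [[0.706  0.1356 0.051 ]]
[252, 152]
[393, 215]
```

View pics/d.png

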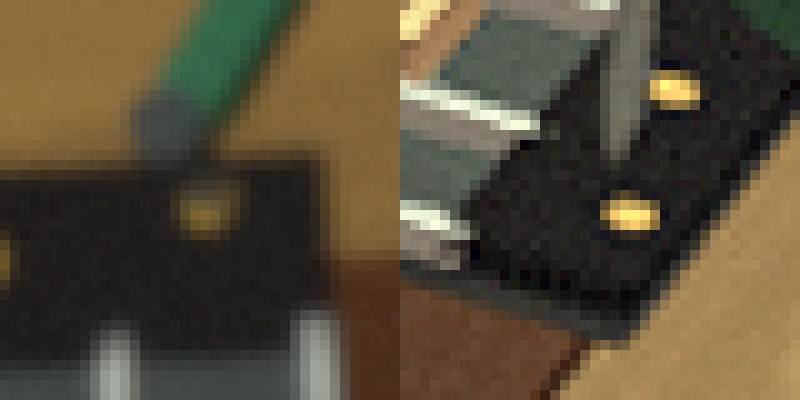

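```bash
python3 - <<'E'
from fit import *
T=snapshot("top");S=snapshot("scene")
print(S["img"][222:240,408:422].sum(2)//3)
print(T["img"][163:178,264:280].sum(2)//3)
for p in((.704,.136,.051),(.701,.135,.066),(.701,.135,.081),(.701,.135,.135),(.704,.135,.066),(.701,.138,.066)): print(p,[np.round(proj(s,p)[0],2) for s in(T,S)])
E
```

```text
[[ 92  80  35  28  27  73 106 104 106  97 110 121 120 100]
 [ 80  40  36  28  35  78 108 105 102  88 159 208 207 194]
 [ 53  23  31  31  30  75 104 103  99  89 150 191 190 198]
 [ 20  28  31  29  34  72 104 105 105  72  42  77 101 113]
 [ 22  33  33  28  42  79 106 105  99  67  24  24  10  25]
 [ 29  28  37  32  30  75 104 107  80  38  27  29  29  31]
 [ 14  36  34  29  26  71 112 100  61  27  28  33  31  35]
 [ 31  22  36  29  26  69 100  84  34  32  32  42  34  26]
 [ 36  31  37  32  28  53  79  57  31  34  34  33  36  29]
 [ 39  36  37  26  34  49  52  41  37  37  30  27  30  34]
 [ 37  29  36  30  36  34  25  36  33  34  32  43  35  37]
 [ 33  33  35  37  28  31  26  29  22  29  36  30  37  36]
 [ 32  39  32  30  31  50  72  80  76  31  26  24  42  37]
 [ 38  36  38  39  21 114 162 170 166 122  75  31  34  33]
 [ 31  39  29  27  23 134 195 205 207 197 123  25  34  24]
 [ 40  34  32  26  28  46 117 170 187 162  93  30  31  16]
 [ 33  35  30  36  31  27  32  32  48  40  27  25  18  19]
 [ 31  32  34  39  35  28  30  31  26  27  29  31  17  30]]
[[92 80 72 68 66 68 68 66 60 55 51 62
[... 466 characters left out ...]
30 29]
 [31 32 28 28 35 46 70 91 94 87 74 54 39 32 31 32]
 [30 31 28 29 30 39 58 78 83 78 61 45 32 31 30 28]
 [28 32 30 28 27 30 43 53 56 52 44 31 30 31 25 29]
 [30 30 31 30 31 32 30 34 36 35 33 31 29 31 30 31]
 [26 33 28 30 30 28 28 27 29 29 30 31 27 28 27 27]]
(0.704, 0.136, 0.051) [array([272.29, 171.87]), array([414.99, 235.75])]
(0.701, 0.135, 0.066) [array([272.01, 171.85]), array([414.36, 230.45])]
(0.701, 0.135, 0.081) [array([271.31, 170.65]), array([415.02, 225.28])]
(0.701, 0.135, 0.135) [array([268.64, 166.07]), array([417.48, 206.11])]
(0.704, 0.135, 0.066) [array([271.99, 170.67]), array([415.49, 230.82])]
(0.701, 0.138, 0.066) [array([270.82, 171.89]), array([414.85, 229.89])]
```

>>> servo_tool --commands '[-0.0025,-0.0015,0,0,0,0,0.01,-0.005,-0.003,0,0,0,0,0.01,-0.005,-0.003,0,0,0,0,0.01,-0.005,-0.003,0,0,0,0,0.01]'

```text
time: 36.38
tool_pos: [0.5573, 0.3228, 0.0728]
ee_rot: [3.141, -0.0, 1.598]
wrist_force: [1.4, 2.2, 5.7]
width: 0.0253
finger_force: 30.0
```

```bash
python3 - <<'E'
from fit import *
T=snapshot("top");S=snapshot("scene")
print(S["img"][226:242,408:422].sum(2)//3)
print(T["img"][166:180,266:282].sum(2)//3)
E
```

```text
[[ 37  39  34  28  32  79 106 104  96  76  64  42  23  32]
 [ 20  39  31  34  35  72 106 103  79  30  26  27  31  31]
 [ 38  32  32  33  27  73 106  95  59  23  33  31  36  32]
 [ 38  36  26  29  23  65 105  79  28  34  37  32  34  32]
 [ 33  31  34  32  35  52  79  64  35  39  28  32  39  38]
 [ 33  37  36  26  33  36  57  37  26  41  32  37  37  30]
 [ 33  35  31  34  30  39  37  34  31  35  36  36  34  32]
 [ 34  33  38  38  25  32  31  29  29  40  34  28  35  36]
 [ 26  39  27  33  19  23  13  29  27  31  34  38  37  26]
 [ 34  27  42  50  99 119  82  56  23  26  41  36  26  20]
 [ 31  27  63 127 189 200 174 129  61  30  35  35  15  26]
 [ 34  30  70 151 199 201 203 174  81  24  31  23  27  31]
 [ 32  32  13  62 128 160 149 107  30  22  28  19  37  63]
 [ 33  30  33  27  22  16  20  23  30  26  20  27  57  96]
 [ 30  33  39  24  30  36  29  31  31  16  28  49  82 127]
 [ 35  36  23  30  36  39  27  36  15  25  44  82 116 140]]
[[ 71  66  65  65  59  51  48  57  75  88  92  93  94  94  95  95]
 [ 70  63  58  54  49  42  43  58  79  87  88  87  88  87  88  89]
 [ 70  57  50  47  40  36  40  57  71  75  77  74  74  74  71  72]
 [ 58  48  37  36  36  38  46  57  59  59  58  57  55  52  53  52]
 [ 42  38  34  35  42  49  52  60  64  65  56  48  38  38  37  36]
 [ 33  31  32  33  47  53  61  73  87  92  83  65  44  34  30  29]
 [ 29  29  30  34  45  56  71  91 111 119 110  85  57  35  29  32]
 [ 29  30  25  30  39  55  77 103 124 130 123  97  62  34  28  31]
 [ 28  29  28  32  35  48  76 103 122 127 115  89  54  35  31  29]
 [ 28  31  33  29  30  40  60  88 101 105  93  70  44  30  32  29]
 [ 28  32  31  31  29  34  43  57  70  72  62  46  36  29  27  32]
 [ 30  31  29  28  30  29  33  35  43  43  42  32  27  30  29  31]
 [ 28  27  29  28  33  30  25  30  31  32  32  31  27  30  28  30]
 [ 29  25  29  29  30  29  27  31  29  32  31  32  28  31  28  29]]
```

```bash
cat > tip.py <<'E'
from fit import *
T=snapshot("top");S=snapshot("scene")
def ren(s,x,y,r0,h,w):
    x0,y0,nx,ny=w;k=8;a=np.linspace(0,2*np.pi,24)
    ring=lambda r,z:np.c_[x+r*np.cos(a),y+r*np.sin(a),np.full(24,z)]
    im=np.zeros((ny*k,nx*k),np.uint8)
    zs=[.066,.066+h,.13];rs=[r0,.005,.005]
    for i in(0,1):
        p=proj(s,np.vstack([ring(rs[i],zs[i]),ring(rs[i+1],zs[i+1])]));hl=cv2.convexHull(((p+.5-[x0,y0])*k*16-8).astype(np.float32))
        cv2.fillConvexPoly(im,np.round(hl).astype(np.int32),255,shift=4)
    return im,k
def img(s,q,w,sig):
    im,k=ren(s,*q,w);im=cv2.GaussianBlur(im.astype(np.float32),(0,0),sig*k)
    return cv2.resize(im,(w[2],w[3]),interpolation=cv2.INTER_AREA)/255
w=(409,225,10,8);A=S["img"][225:233,409:419].mean(2);A=np.clip((A-32)/73,0,1.1)
c=lambda q:((img(S,[q[0],q[1],abs(q[2]),abs(q[3])],w,.4)-A)[:,:7]**2).sum()
for r0 in(.0005,.001,.002,.003):
    q0=np.array([.701,.133,r0,.015]);r=minimize(lambda p:c([p[0],p[1],r0,p[2]]),[.701,.133,.015],method="Nelder-Mead",options=dict(initial_simplex=[[.701,.133,.015],[.704,.133,.015],[.701,.137,.015],[.701,.133,.02]]));print("S",r0,np.round(r.x,4),round(r.fun,3))
t0=cv2.imread("pics/top0.png").astype(float).mean(2)
print(t0[164:176,266:280].astype(int))
print(np.round(img(T,[.701,.133,.001,.015],(266,164,14,12),.8)*99).astype(int))
E
python3 tip.py
```

```text
S 0.0005 [0.7013 0.1324 0.0153] 0.242
S 0.001 [0.7006 0.1336 0.0163] 0.212
S 0.002 [0.6995 0.1365 0.0176] 0.166
S 0.003 [0.6988 0.1388 0.0187] 0.225
[[67 63 65 64 64 60 53 49 56 68 83 91 92 91]
 [66 65 65 62 63 55 48 52 69 78 88 90 91 93]
 [69 62 63 60 56 50 47 58 75 85 92 90 91 91]
 [69 61 56 51 47 42 41 60 77 88 90 92 90 92]
 [74 60 49 44 38 34 45 64 78 88 91 91 90 90]
 [81 70 57 47 41 40 47 62 79 89 91 89 90 90]
 [86 81 70 65 55 53 53 64 77 88 89 89 92 91]
 [90 87 83 79 74 65 61 67 78 87 91 92 92 91]
 [93 92 91 89 83 76 70 73 83 89 92 93 94 93]
 [90 93 91 92 90 86 81 83 86 92 92 91 93 91]
 [92 92 92 92 91 90 89 88 91 92 90 91 92 91]
 [90 91 92 92 92 90 90 89 92 91 91 91 93 92]]
[[ 0  2 12 27 32 20  6  1  0  0  0  0  0  0]
 [ 1  9 34 61 68 51 22  4  0  0  0  0  0  0]
 [ 2 17 56 86 93 80 46 14  2  0  0  0  0  0]
 [ 2 17 57 89 98 93 69 30  6  1  0  0  0  0]
 [ 1 10 41 79 96 97 85 52 16  2  0  0  0  0]
 [ 0  4 22 59 89 98 94 72 33  6  0  0  0  0]
 [ 0  1  8 36 74 94 97 84 47 11  1  0  0  0]
 [ 0  0  2 17 51 83 93 83 47 12  1  0  0  0]
 [ 0  0  0  6 25 55 69 59 29  6  0  0  0  0]
 [ 0  0  0  1  7 19 27 22  9  2  0  0  0  0]
 [ 0  0  0  0  1  3  4  3  1  0  0  0  0  0]
 [ 0  0  0  0  0  0  0  0  0  0  0  0  0  0]]
```

>>> servo_tool --commands '[0.002,-0.0003,0,0,0,0,0.01,0.0036,-0.0007,0,0,0,0,0.01,0.0036,-0.0007,0,0,0,0,0.01,0.0036,-0.0007,0,0,0,0,0.01,0.0036,-0.0007,0,0,0,0,0.01]'

```text
time: 37.2
tool_pos: [0.557, 0.3248, 0.0729]
ee_rot: [3.14, 0.003, 1.597]
wrist_force: [2.2, -1.5, 5.7]
width: 0.0254
finger_force: 30.0
```

```bash
cat > stud.py <<'E'
from fit import *
TIP=np.array([.7006,.1333])
# stud centre near the tip by rendering a blurred disc on dark lip against warm-colour (R-B) image
def stud(s,g,sig):
    n=14;p=proj(s,[*g,.051])[0].astype(int)-7;A=s["img"][p[1]:p[1]+n,p[0]:p[0]+n].astype(float);A=A[...,2]-A[...,0]
    a=np.linspace(0,2*np.pi,32);k=8
    def c(q):
        P=np.c_[q[0]+.006*np.cos(a),q[1]+.006*np.sin(a),np.full(32,.051)];im=np.zeros((n*k,n*k),np.uint8)
        cv2.fillConvexPoly(im,np.round((proj(s,P)+.5-p)*k*16-8).astype(np.int32),255,shift=4)
        m=cv2.resize(cv2.GaussianBlur(im.astype(np.float32),(0,0),sig*k),(n,n),interpolation=cv2.INTER_AREA).ravel()/255
        M=np.c_[m,np.ones(n*n)];y=A.ravel();b=np.linalg.lstsq(M,y,rcond=None)[0];return ((M@b-y)**2).sum()/((y-y.mean())**2).sum()
    r=minimize(c,g,method="Nelder-Mead",options=dict(initial_simplex=[g,[g[0]+.004,g[1]],[g[0],g[1]+.004]],xatol=1e-4));return r.x,r.fun
if __name__=="__main__":
    o=robot.get_obs();print(np.round(o["tool_pos"],4),o["time"])
    R=[]
    for n,sg in(("top",.8),("scene",.4)):
        x,f=stud(snapshot(n),TIP,sg);print(n,np.round(x,4),round(f,2));R.append(x)
    print("stud-tip mm",np.round((np.mean(R,0)-TIP)*1000,1))
E
python3 stud.py
```

```text
[0.557  0.3248 0.0729] 37.2
top [0.6992 0.1312] 0.36
scene [0.7012 0.1318] 0.09
stud-tip mm [-0.4 -1.8]
```

>>> servo_tool --commands '[0.002,0,0,0,0,0,0.01,0.002,0,0,0,0,0,0.01,0.002,0,0,0,0,0,0.01,0.002,0,0,0,0,0,0.01,0.002,0,0,0,0,0,0.01,0.002,0,0,0,0,0,0.01]'

```text
time: 38.05
tool_pos: [0.5569, 0.3267, 0.0729]
ee_rot: [3.14, 0.003, 1.597]
wrist_force: [2.5, -1.0, 6.6]
width: 0.0253
finger_force: 30.0
```

```bash
python3 stud.py
```

```text
[0.5569 0.3267 0.0729] 38.05
top [0.6987 0.1334] 0.39
scene [0.7015 0.1334] 0.11
stud-tip mm [-0.5  0.1]
```

Centred. Dwell 2.5+ s.

>>> servo_tool --commands '[0,0,0,0,0,0,0.01,0,0,0,0,0,0,0.01,0,0,0,0,0,0,0.01,0,0,0,0,0,0,0.01,0,0,0,0,0,0,0.01,0,0,0,0,0,0,0.01,0,0,0,0,0,0,0.01,0,0,0,0,0,0,0.01,0,0,0,0,0,0,0.01,0,0,0,0,0,0,0.01]'

```text
time: 39.4
tool_pos: [0.5569, 0.3267, 0.0728]
ee_rot: [3.14, 0.003, 1.597]
wrist_force: [2.1, -1.6, 6.0]
width: 0.0256
finger_force: 30.0
```

>>> servo_tool --commands '[0,0,0,0,0,0,0.01,0,0,0,0,0,0,0.01,0,0,0,0,0,0,0.01,0,0,0,0,0,0,0.01,0,0,0,0,0,0,0.01,0,0,0,0,0,0,0.01,0,0,0,0,0,0,0.01,0,0,0,0,0,0,0.01,0,0,0,0,0,0,0.01,0,0,0,0,0,0,0.01]'

```text
time: 40.65
tool_pos: [0.5569, 0.3268, 0.0729]
ee_rot: [3.141, 0.003, 1.597]
wrist_force: [0.9, -1.8, 5.9]
width: 0.0255
finger_force: 30.0
```

>>> servo_tool --commands '[-0.007,0.002,0,0,0,0,0.01,-0.014,0.004,0,0,0,0,0.01,-0.021,0.006,0,0,0,0,0.01,-0.028,0.008,0,0,0,0,0.01,-0.035,0.01,0,0,0,0,0.01,-0.043,0.012,0,0,0,0,0.01,-0.051,0.0122,0,0,0,0,0.01,-0.059,0.0122,0,0,0,0,0.01,-0.059,0.0122,0,0,0,0,0.01,-0.059,0.0122,0,0,0,0,0.01]'

```text
time: 41.9
tool_pos: [0.569, 0.2689, 0.0729]
ee_rot: [-3.139, 0.002, 1.598]
wrist_force: [-2.3, -0.3, 6.0]
width: 0.0254
finger_force: 30.0
```

```bash
python3 stud.py
```

```text
[0.569  0.2689 0.0729] 41.9
top [0.6974 0.1345] 0.06
scene [0.6997 0.1344] 0.09
stud-tip mm [-2.   1.1]
```

>>> servo_tool --commands '[-0.0012,0.0022,0,0,0,0,0.01,-0.0012,0.0022,0,0,0,0,0.01,-0.0012,0.0022,0,0,0,0,0.01,-0.0012,0.0022,0,0,0,0,0.01]'

```text
time: 42.5
tool_pos: [0.5714, 0.2687, 0.0728]
ee_rot: [-3.14, -0.0, 1.598]
wrist_force: [-0.8, 1.7, 7.7]
width: 0.0255
finger_force: 30.0
```

```bash
python3 stud.py
```

```text
[0.5714 0.2687 0.0728] 42.5
top [0.6992 0.1341] 0.07
scene [0.7022 0.1345] 0.08
stud-tip mm [0.1 1. ]
```

>>> servo_tool --commands '[-0.0013,0,0,0,0,0,0.01,-0.0013,0,0,0,0,0,0.01,-0.0013,0,0,0,0,0,0.01,-0.0013,0,0,0,0,0,0.01,-0.0013,0,0,0,0,0,0.01,-0.0013,0,0,0,0,0,0.01,-0.0013,0,0,0,0,0,0.01,-0.0013,0,0,0,0,0,0.01]'

```text
time: 43.6
tool_pos: [0.5714, 0.2676, 0.0729]
ee_rot: [-3.14, -0.0, 1.598]
wrist_force: [-1.4, 2.9, 7.6]
width: 0.0258
finger_force: 30.0
```

```bash
python3 stud.py; python3 look.py .7006 .1333 pics/e.png
```

```text
[0.5714 0.2676 0.0729] 43.6
top [0.6993 0.1326] 0.06
scene [0.7026 0.1331] 0.09
stud-tip mm [ 0.4 -0.5]
T [273.37472493 173.15953257] [273.72222222 173.61111111] 18 [[0.6994 0.1324 0.051 ]]
S [413.27148387 235.84915145] [414. 236.] 15 [[0.7024 0.1337 0.051 ]]
[253, 153]
[393, 215]
```

View pics/e.png

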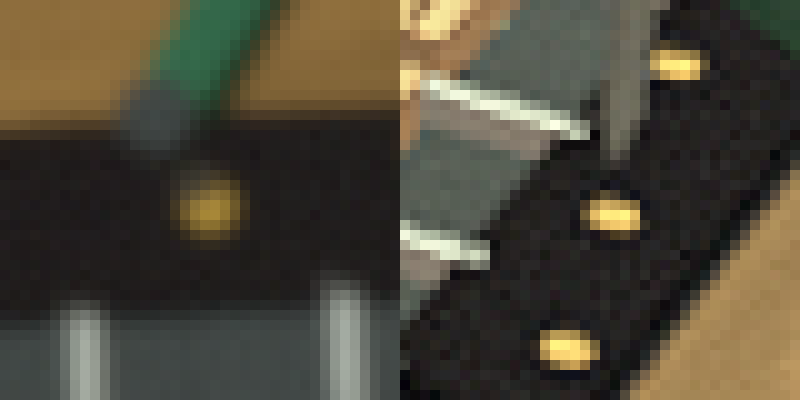

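>>> servo_tool --commands '[0,0,0,0,0,0,0.01,0,0,0,0,0,0,0.01,0,0,0,0,0,0,0.01,0,0,0,0,0,0,0.01,0,0,0,0,0,0,0.01,0,0,0,0,0,0,0.01,0,0,0,0,0,0,0.01,0,0,0,0,0,0,0.01,0,0,0,0,0,0,0.01,0,0,0,0,0,0,0.01]'

```text
time: 45.05
tool_pos: [0.5714, 0.2676, 0.0728]
ee_rot: [-3.14, -0.0, 1.598]
wrist_force: [-1.6, 1.5, 7.3]
width: 0.0255
finger_force: 30.0
```

>>> servo_tool --commands '[0,0,0,0,0,0,0.01,0,0,0,0,0,0,0.01,0,0,0,0,0,0,0.01,0,0,0,0,0,0,0.01,0,0,0,0,0,0,0.01,0,0,0,0,0,0,0.01,0,0,0,0,0,0,0.01,0,0,0,0,0,0,0.01,0,0,0,0,0,0,0.01,0,0,0,0,0,0,0.01]'

```text
time: 46.3
tool_pos: [0.5714, 0.2676, 0.0729]
ee_rot: [-3.14, -0.0, 1.598]
wrist_force: [-1.7, 2.7, 6.1]
width: 0.0254
finger_force: 30.0
```

>>> servo_tool --commands '[-0.008,0.002,0,0,0,0,0.01,-0.016,0.004,0,0,0,0,0.01,-0.024,0.006,0,0,0,0,0.01,-0.032,0.008,0,0,0,0,0.01,-0.04,0.01,0,0,0,0,0.01,-0.048,0.011,0,0,0,0,0.01,-0.056,0.012,0,0,0,0,0.01,-0.065,0.012,0,0,0,0,0.01,-0.073,0.012,0,0,0,0,0.01,-0.073,0.012,0,0,0,0,0.01]'

```text
time: 47.55
tool_pos: [0.5852, 0.1938, 0.0729]
ee_rot: [-3.139, 0.001, 1.598]
wrist_force: [-1.5, -0.5, 7.9]
width: 0.0256
finger_force: 30.0
```

```bash
python3 stud.py
```

```text
[0.5852 0.1938 0.0729] 47.55
top [0.6998 0.1312] 0.08
scene [0.7021 0.1319] 0.11
stud-tip mm [ 0.3 -1.7]
```

>>> servo_tool --commands '[0.0017,0,0,0,0,0,0.01,0.0017,0,0,0,0,0,0.01,0.0017,0,0,0,0,0,0.01,0.0017,0,0,0,0,0,0.01]'

```text
time: 48.15
tool_pos: [0.5852, 0.195, 0.0728]
ee_rot: [-3.139, 0.003, 1.598]
wrist_force: [-2.6, -1.5, 8.0]
width: 0.0255
finger_force: 30.0
```

```bash
python3 stud.py
```

```text
[0.5852 0.195  0.0728] 48.15
top [0.6993 0.1325] 0.06
scene [0.7022 0.1332] 0.12
stud-tip mm [ 0.2 -0.4]
```

>>> servo_tool --commands '[0,0,0,0,0,0,0.01,0,0,0,0,0,0,0.01,0,0,0,0,0,0,0.01,0,0,0,0,0,0,0.01,0,0,0,0,0,0,0.01,0,0,0,0,0,0,0.01,0,0,0,0,0,0,0.01,0,0,0,0,0,0,0.01,0,0,0,0,0,0,0.01,0,0,0,0,0,0,0.01]'

```text
time: 49.5
tool_pos: [0.5852, 0.195, 0.0728]
ee_rot: [-3.139, 0.003, 1.598]
wrist_force: [-2.2, -2.0, 8.4]
width: 0.0256
finger_force: 30.0
```

>>> servo_tool --commands '[0,0,0,0,0,0,0.01,0,0,0,0,0,0,0.01,0,0,0,0,0,0,0.01,0,0,0,0,0,0,0.01,0,0,0,0,0,0,0.01,0,0,0,0,0,0,0.01,0,0,0,0,0,0,0.01,0,0,0,0,0,0,0.01,0,0,0,0,0,0,0.01,0,0,0,0,0,0,0.01]'

```text
time: 50.75
tool_pos: [0.5852, 0.195, 0.0729]
ee_rot: [-3.139, 0.003, 1.598]
wrist_force: [-2.6, -1.8, 8.7]
width: 0.0255
finger_force: 30.0
```

>>> servo_tool --commands '[0.008,-0.006,0,0,0,0,0.01,0.018,-0.012,0,0,0,0,0.01,0.03,-0.018,0,0,0,0,0.01,0.042,-0.024,0,0,0,0,0.01,0.054,-0.03,0,0,0,0,0.01,0.066,-0.036,0,0,0,0,0.01,0.08,-0.042,0,0,0,0,0.01,0.094,-0.048,0,0,0,0,0.01,0.108,-0.054,0,0,0,0,0.01,0.12,-0.058,0,0,0,0,0.01]'

```text
time: 52.0
tool_pos: [0.5256, 0.3131, 0.0728]
ee_rot: [3.14, 0.004, 1.597]
wrist_force: [2.9, -3.1, 6.6]
width: 0.0256
finger_force: 30.0
```

```bash
python3 - <<'E'
from h import *
T=snapshot("top");S=snapshot("scene");cv2.imwrite("pics/f.png",np.hstack([cv2.resize(T["img"][150:290,160:320],(440,385)),cv2.resize(S["img"][130:290,290:436],(351,385))]))
E
```

View pics/f.png

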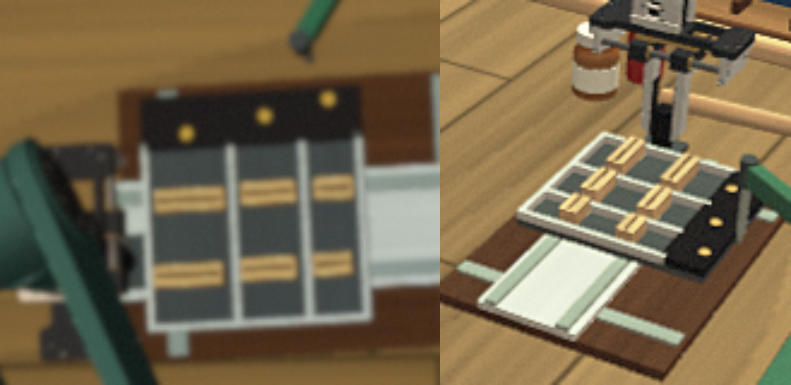

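>>> servo_tool --commands '[0.005,-0.003,0,0,0,0,0.01,0.01,-0.006,0,0,0,0,0.01,0.015,-0.009,0,0,0,0,0.01,0.02,-0.012,0,0,0,0,0.01,0.02,-0.012,0,0,0,0,0.01]'

```text
time: 52.72
tool_pos: [0.5127, 0.3334, 0.0728]
ee_rot: [3.141, 0.002, 1.598]
wrist_force: [1.3, -1.8, 6.9]
width: 0.0253
finger_force: 30.0
```

>>> servo_tool --commands '[0.005,-0.003,0,0,0,0,0.01,0.01,-0.006,0,0,0,0,0.01,0.01,-0.006,0,0,0,0,0.01]'

```text
time: 53.1
tool_pos: [0.5065, 0.3432, 0.0728]
ee_rot: [3.141, 0.002, 1.598]
wrist_force: [1.1, -1.8, 7.0]
width: 0.0254
finger_force: 30.0
```

>>> servo_tool --commands '[0.004,-0.003,0,0,0,0,0.01,0.008,-0.006,0,0,0,0,0.01,0.012,-0.009,0,0,0,0,0.01,0.012,-0.009,0,0,0,0,0.01]'

```text
time: 53.6
tool_pos: [0.4978, 0.35, 0.0727]
ee_rot: [3.141, 0.012, 1.596]
wrist_force: [1.2, -13.1, 10.7]
width: 0.0257
finger_force: 30.0
```

>>> servo_tool --commands '[0.004,-0.003,0,0,0,0,0.01,0.008,-0.006,0,0,0,0,0.01,0.008,-0.006,0,0,0,0,0.01]'

```text
time: 53.98
tool_pos: [0.4918, 0.3535, 0.0721]
ee_rot: [-3.141, 0.021, 1.595]
wrist_force: [3.1, -21.4, 10.7]
width: 0.0254
finger_force: 30.0
```

>>> servo_tool --commands '[-0.006,-0.004,0,0,0,0,0.01,-0.006,-0.008,0,0,0,0,0.01,-0.006,-0.012,0,0,0,0,0.01,-0.006,-0.012,0,0,0,0,0.01]'

```text
time: 54.48
tool_pos: [0.4902, 0.3534, 0.0721]
ee_rot: [3.118, 0.005, 1.595]
wrist_force: [30.6, -3.0, -9.6]
width: 0.0258
finger_force: 30.1
```

>>> servo_tool --commands '[0,-0.004,0,0,0,0,0.01,0,-0.008,0,0,0,0,0.01,0,-0.008,0,0,0,0,0.01]'

```text
time: 54.85
tool_pos: [0.49, 0.3535, 0.0719]
ee_rot: [3.102, 0.003, 1.593]
wrist_force: [49.9, -1.3, -21.9]
width: 0.0264
finger_force: 30.0
```

>>> servo_tool --commands '[0,0.008,0,0,0,0,0.01,0.004,0.016,0,0,0,0,0.01,0.004,0.016,0,0,0,0,0.01,0.004,0.016,0,0,0,0,0.01]'

```text
time: 55.35
tool_pos: [0.4904, 0.3541, 0.0718]
ee_rot: [3.137, 0.014, 1.595]
wrist_force: [8.8, -14.5, 3.9]
width: 0.0257
finger_force: 30.0
```

>>> servo_tool --commands '[-0.004,0.002,0,0,0,0,0.01,-0.004,0.002,0,0,0,0,0.01]'

```text
time: 55.6
tool_pos: [0.4905, 0.354, 0.0718]
ee_rot: [3.14, 0.007, 1.596]
wrist_force: [4.7, -6.1, 3.6]
width: 0.0257
finger_force: 30.0
```

>>> servo_tool --commands '[0,0,0,0,0,0,0.06,0,0,0,0,0,0,0.06,0,0,0,0,0,0,0.06,0,0,-0.03,0,0,0,0.06,0,0,-0.07,0,0,0,0.06,0,0,-0.12,0,0,0,0.06,0,0,-0.12,0,0,0,0.06]'

```text
time: 56.48
tool_pos: [0.4907, 0.3595, 0.198]
ee_rot: [3.133, -0.005, 1.599]
wrist_force: [0.9, 0.0, -0.5]
width: 0.06
finger_force: 0.0
```

>>> servo_tool --commands '[-0.5,-0.05,0,0,0,0,0.06,-0.5,-0.05,0,0,0,0,0.06,-0.5,-0.05,0,0,0,0,0.06,-0.5,-0.05,0,0,0,0,0.06,-0.5,-0.05,0,0,0,0,0.06,-0.5,-0.05,0,0,0,0,0.06,-0.5,-0.05,0,0,0,0,0.06,-0.5,-0.05,0,0,0,0,0.06,-0.5,-0.05,0,0,0,0,0.06,-0.5,-0.05,0,0,0,0,0.06]'

```text
time: 57.72
tool_pos: [0.4521, -0.1427, 0.191]
ee_rot: [-3.14, -0.002, 1.598]
wrist_force: [-0.2, 0.8, 0.2]
width: 0.0597
finger_force: 0.0
```

```bash
python3 - <<'E'
from tray import *
T=snapshot("top");S=snapshot("scene")
# expected centre: knob at home vs earlier (.527,.298)<->(.5502,.1747)
r=fit_tray([T,S],[.5135,.225,.0275]);print(np.round(r.x,4),r.fun)
cv2.imwrite("pics/g.png",np.hstack([cv2.resize(T["img"][140:300,160:320],(400,400)),cv2.resize(S["img"][130:290,280:436],(390,400))]))
E
```

```text
[0.5147 0.2257 0.0266] -2473.71395815191
```

View pics/g.png

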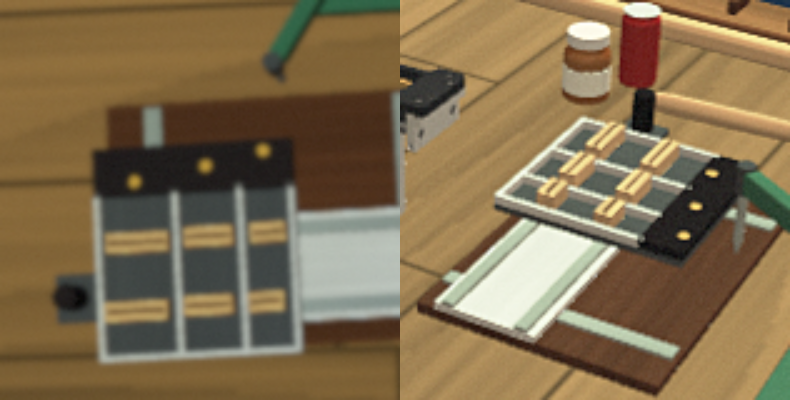

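```bash
python3 -c "
from bench import close_job; print(close_job())"
```

```text
the job is handed in; nothing more can be done
None
```

The job is handed in at about 58 s of the 208 s allowed: all six blanks lie flat in their matching rows, the short, middle and long studs each rested more than 2 s within about 1 mm of centre under the pointer by camera measurement, and the jig is at its near and left stops with the robot clear.

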